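# Open the sample heater's double-latched lid

### The arm

A 7-joint arm with a two-finger parallel gripper is mounted at the origin on the work surface. World frame = base frame: x ahead of the robot, y to its left, z up, the work surface at z = 0. Lengths are in m, angles in rad, forces in N, time in s.
With the tool pointing down it reaches from about 0.35 to 0.9 m from the base axis. Payload 8.1 kg.
Tool frame: the origin (TCP) lies at the very end of the fingers, on their centre line; the grasp point (between the pads) lies grip_point_offset behind it (grip_point_offset is the distance from the TCP to the grasp point, in m); z points along the fingers, y is the direction in which the jaws open and shut (so a half turn about z gives the same grasp; the last joint's range is limited). The gripper opens to 92 mm and grips with 3 to 60 N. Pads are 19 mm wide; open, the fingers measure 130 mm over their backs; the gripper's body (75 mm by 190 mm) begins 47 mm behind the grasp point.
Start: joints at [-1.391, 0.434, 0.025, 1.573, -0.012, 1.134, -0.075], TCP at [0.174, 0.6, 0.227] pointing down, gripper open.
Joint ranges: [-2.62, 2.62], [-0.44, 2.09], [-1.27, 1.32], [0.08, 2.57], [-1.32, 4.46], [0.12, 2], [-2.74, 2.74]. Speed limits (rad/s): [2.22, 2.22, 3.01, 3.01, 3.14, 3.14, 3.14].

### API

Orientations are given as a rotation vector (axis times angle).
In Python, from cell import * gives the robot as it stands.
- The arm moves only by the tool drive_tool, never from a script. Its argument "increments" is a list of rows, each an object of numbers: "grip": the gripper's target within -1 to 1 (shut at 1, half-way at 0, fully open at -1); "tx", "ty", "tz": the shift along the world's x, y, z normalised to -1 to 1, where 1 is 400 mm; "turn": the turn about the world's z normalised to -1 to 1, where 1 is 60 degrees. In form: [{"grip": .., "tx": .., "ty": .., "tz": .., "turn": ..}, ...]. A call has 1 to 20 rows; each row is the pose to reach, as a shift and turn from the pose measured when the call began; what a row does not reach only later rows make up. A row lasts 1/10 s, in which the tool goes at most 50 mm and 8.59 degrees, less where a joint would pass 70% of its speed; a pose out of reach is approached as far as the arm can. A call with a number of a shift or a turn outside -1 to 1 is refused whole. A call with a gripper value outside its range is refused whole. The fingers move at their own pace and stop on an object; "newtons" is the grip in N (left out, the last holds). Time passes only in rows, so rows that repeat a pose let the fingers close. It gives the time, the measured TCP pose, the force and the opening at its end, in the units of the state.
- observe(): the state, without advancing time (a new reading comes with each control period).
- get_image(name): name is "side" or "top" or "wrist"; returns the picture (480x640x3 uint8, red, green, blue); there is no depth.
- camera_info(name): a dict with "fx", "fy", "cx", "cy" (pixels), "eye" and "rotation" of the camera in the world; the wrist camera has in their place "hand_eye" (4x4, takes a point from camera to tool coordinates, whose origin is the TCP and whose axes are the flange's). Camera axes: x right, y down, z forward; pixel columns grow to the right and rows downward; lengths in m; the calibration is good to about 2 mm. A picture is of the moment at which its call begins: read the wrist's pose just before it. camera_info takes no time and is no camera call.
- sign_off(): hands the job in, once; it reports no verdict.
The state is a dict: "clock": time; "joints": joint angles; "dq": joint speeds; "joint_efforts": joint torques, N m; "position": TCP position; "ee_rot": TCP orientation; "force": force on the tool from outside, world axes, zero at the start; "ft_torque": the same for the moment, N m; "width": opening from 0.0 (shut) to 1.0 (fully open).
Only numpy, scipy, OpenCV 4.12 (cv2) and the standard library are available. Lean on these libraries where they do the work, as an engineer would, in place of code of your own. Each camera call takes 0.05 s, during which the arm holds its last target. There are 200 camera calls.

### The job

Open the lid of the sample heater: swing the latch lever fully off the lid, raise the lid a little by its front lip until the safety catch is about to stop it, then feel along under the lip for the hidden catch tab and push it to the heater's left, keeping it pushed while you raise the lid past the catch. Leave the lid standing well open by itself and the lever off it; do not force anything, and leave the bottle, jar and tray where they are.

Things in the scene. Friction and masses are not known exactly. Their poses are not given: they have to be found in the camera images.
- heater: White bench instrument, fixed. Origin on the bench under the middle of its well; x to its back (front looks to -x, at the robot), y to its left, z up; 'heater' mm below are in this frame. Closed lid: x -110 to 95, y -140 to 140, flat top z 150. Dark console left of it: y 150 to 210, top z 125. Nothing stands in front. Over 45 N in all on heater, lid or catch counts as forcing.
- front_wall (a point): Middle of the upper edge of the well's front wall's outer face (heater x -79, y 0, z 125). THE HIDDEN CATCH: a steel tab stands out 23 mm from this face (heater x -102 to -79, z 92 to 135), 12 mm wide in y. It hides in the pocket behind the lid's skirt, out of reach while the lid is shut. Its centre lies anywhere from y -40 to +75: to be found by touch.
- catch_middle (a point): Fixed point, mid-height of the strip along which the tab can lie (heater x -90, y 20, z 113); it does not show the tab's place. The tab slides only left (+y) against a spring: 4 N to start, 6.5 N at 18 mm, hard stop at 24 mm; springs back when let go; rigid towards -y. Unless pushed 13 mm or more it stops the lid at about 0.2 rad. Once the lid is past 0.26 rad the catch no longer holds it.
- lid (a joint): Lid angle, rad: 0 shut, grows as the front rises, end stop 1.25. The lid (0.3 to 0.6 kg) turns about a line along heater y at heater x 95, z 130. Its stiff hinge holds it wherever it is left; raising it by the front lip takes 5 to 9 N straight up. It cannot rise while the latch lever's tongue lies over it.
- lid_lip (a point): Middle of the bottom front edge of the lid's front skirt: a plain white lip 280 mm wide (y), 6 mm thick, reaching 60 mm down from the lid's top; shut, it is at heater x -110, y 0, z 90. Fingers tilted about 45 degrees can reach in under it from the front and lift it. 25 mm of free depth lie between skirt and front wall. Moves with the lid.
- latch (a joint): Latch lever angle, rad: 0 with its tongue square across the lid's left edge; grows as the tongue swings away from the robot (anticlockwise seen from above), end stop 1.57. Over 1.3 is fully off the lid. It starts at 0 to 0.35, stays where it is left; about 3 N at the post moves it.
- latch_post (a point): The lever's upright steel post, 12 mm across; this point is on its axis at z 182 mm, 13 mm below its top. It stands 42 mm from the pivot on a flat tongue (16 mm wide, top z 160) that reaches 55 mm from the pivot, over the lid.
- latch_pivot (a point): Upright pivot axis of the latch lever on the console, heater x -20, y 172; this point at z 156 mm. At latch angle a the post stands from it by 42 mm times (sin a, -cos a) in heater x, y.
- bottle: Amber bottle 72 mm across, 170 mm tall, on the bench right of the heater; leave alone. Origin at the centre of its underside.
- jar: White jar 60 mm across, 75 mm tall, on the bench to the left; leave alone. Origin at the centre of its underside.
- vial_tray: Grey divided tray 90 by 130 by 45 mm on the bench to the left; leave alone. Origin at the centre of its underside.

How it is judged:
By the outcome, as a careful person would: the job done as asked, in the order asked, and still so for the second after the job is handed in, with the robot touching nothing.
It also fails if it takes over 72 s, if anything falls off the work surface, if the arm or the gripper's body presses on something with over 40 N, if the wrist force passes 120 N, or if a joint passes its speed limit or range.

## Working session

There is one attempt and no reset: what is moved stays moved. The work goes in short steps, Python scripts to look and compute and a tool call to move; the robot and the scene stay as the last step left them, time stands still between calls to the robot, and variables do not carry over. Pictures are saved under pics/ and viewed, about 8 in all and at most 12, crops included, and the job is handed in when it is done.

Besides the shell and the picture viewer there is one more tool, called as a command line: name --argument value ..., lists and objects as JSON in quotes. drive_tool: Moves the arm, as the interface text tells. Its arguments: {"type":"object","properties":{"increments":{"type":"array","items":{"type":"object","properties":{"grip":{"type":"number"},"tx":{"type":"number"},"ty":{"type":"number"},"tz":{"type":"number"},"turn":{"type":"number"}}}},"newtons":{"type":"number"}},"required":["increments"]}

```bash
mkdir -p pics; ls; python3 - <<'E'
from cell import *
import cv2,numpy as np
s=observe();print(s)
for n in("side","top","wrist"):
    print(n,camera_info(n))
    im=get_image(n);cv2.imwrite(f"pics/{n}0.png",im[:,:,::-1])
E
```

```text
pics
{'clock': 0.0, 'joints': array([-1.39058972,  0.43520769,  0.02500851,  1.57408758, -0.01161066,
        1.13397651, -0.07507876]), 'dq': array([ 0.00062063, -0.00145939,  0.00083649,  0.00125747, -0.00035609,
        0.00151207, -0.00028658]), 'joint_efforts': array([-9.74735885e-04, -6.67867112e+01,  9.84384567e-01, -3.14447737e+01,
       -6.03190600e-02,  4.31413273e-02,  1.87131322e-04]), 'position': array([0.17433903, 0.59967377, 0.22595855]), 'ee_rot': array([-4.42874916e-01, -3.11014602e+00,  2.40661567e-03]), 'force': array([ 0.55949928,  0.32531822, -1.0349757 ]), 'ft_torque': array([-0.04293809,  0.02939958, -0.02428488]), 'width': 0.9975013377349521}
side {'fx': 562.8115875249166, 'fy': 562.8115875249166, 'cx': 323.15426061777026, 'cy': 249.97764351044978, 'eye': array([-0.08539367, -0.81457657,  1.37565396]), 'rotation': array([-2.32620965,  0.81142092, -0.32138926])}
top {'fx': 504.3124209636337, 'fy': 504.3124209636337, 'cx': 324.3078027134581, 'cy': 240.41492719646237, 'eye': array([0.49889935, 0.0255969 , 1.24984837]), 'rotation': array([-2.16895472,  2.23182233, -0.09399623])}
wrist {'fx': 385.6071790966109, 'fy': 385.6071790966109, 'cx': 319.63882876614485, 'cy': 242.3281068008736, 'hand_eye': array([[ 2.78678204e-04, -9.66190409e-01, -2.57829432e-01,
         6.98302369e-02],
       [ 9.99999936e-01,  3.26583811e-04, -1.42978088e-04,
         2.98626588e-04],
       [ 2.22346976e-04, -2.57829376e-01,  9.66190438e-01,
        -1.58288458e-01],
       [ 0.00000000e+00,  0.00000000e+00,  0.00000000e+00,
         1.00000000e+00]])}
```

View pics/top0.png

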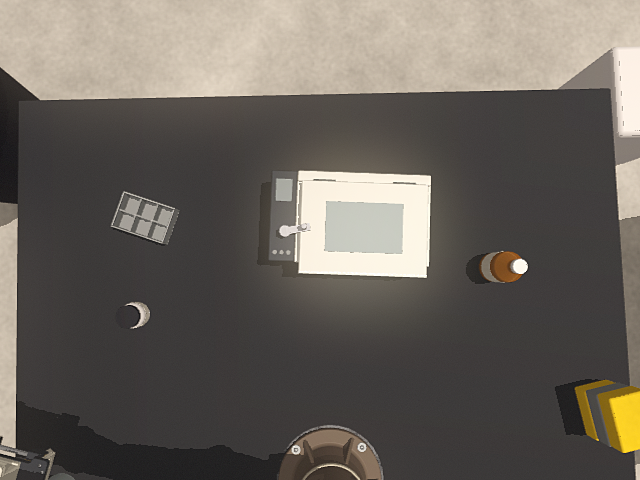

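View pics/side0.png

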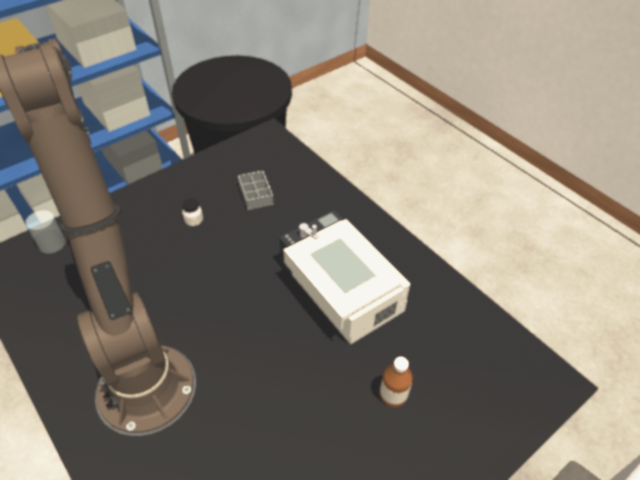

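The top view shows the lid at about (298–430, 175–277), the latch post near (284,231) to (307,227), the bottle on the right and the tray and jar on the left. The side view agrees. I'll enlarge both heater views.

```bash
python3 - <<'E'
import cv2,numpy as np
a=cv2.imread("pics/top0.png")[160:290,255:445];b=cv2.imread("pics/side0.png")[205:345,270:420]
a=cv2.resize(a,None,fx=4,fy=4,interpolation=cv2.INTER_CUBIC);b=cv2.resize(b,None,fx=4,fy=4,interpolation=cv2.INTER_CUBIC)
cv2.imwrite("pics/topc.png",a);cv2.imwrite("pics/sidec.png",b)
E
```

```text
(no output)
```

View pics/topc.png

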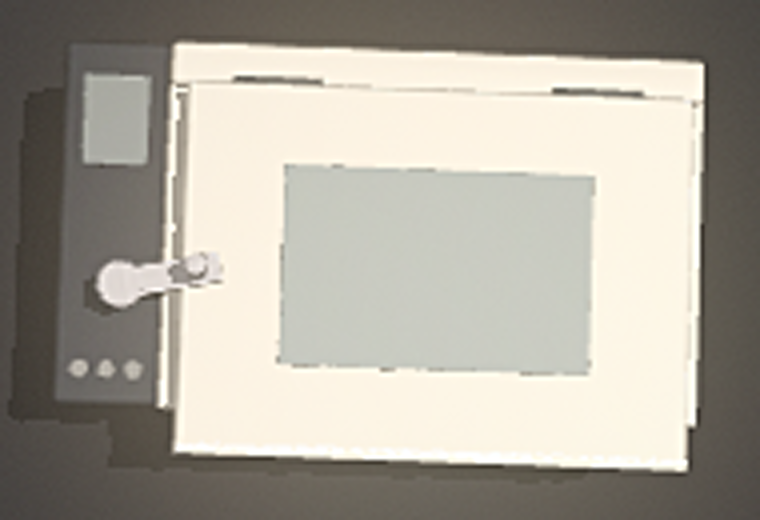

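The lid corners in the crop are FL (176,450), FR (687,467), BL (188,84) and BR (692,100). The pivot is at (118,283), the post top at (197,265), and the console's left corners are at (55,402) and (68,44).

```bash
cat > h.py <<'E'
from cell import *
import cv2,numpy as np
from scipy.spatial.transform import Rotation as R
from scipy.optimize import least_squares
def proj(n,P):
    c=camera_info(n);q=(np.atleast_2d(P)-c["eye"])@R.from_rotvec(c["rotation"]).as_matrix()
    return np.c_[c["fx"]*q[:,0]/q[:,2]+c["cx"],c["fy"]*q[:,1]/q[:,2]+c["cy"]]
def h2w(p,H):
    H=np.asarray(H);P=np.atleast_2d(p)/1000.
    c,s=np.cos(H[2]),np.sin(H[2])
    return np.c_[H[0]+c*P[:,0]-s*P[:,1],H[1]+s*P[:,0]+c*P[:,1],P[:,2]]
E
python3 - <<'E'
from h import *
px=np.array([[176,450],[687,467],[188,84],[692,100],[55,402],[68,44]])/4.+[255-.4,160-.4]
M=[[-110,140,150],[-110,-140,150],[95,140,150],[95,-140,150],[-80,210,125],[135,210,125]]
M=np.array(M,float)
def f(v):
    m=M.copy();m[4,0]=v[3];m[5,0]=v[4]
    return (proj("top",h2w(m,v[:3]))-px).ravel()
r=least_squares(f,[.5,0,0,-80,130]);print(r.x,np.round(r.fun,1))
H=r.x[:3]
pv=np.array([[118,283]])/4.+[254.6,159.6];po=np.array([[197,265]])/4.+[254.6,159.6]
for a in np.arange(0,.4,.05):
    q=h2w([[-20,172,160],[-20+42*np.sin(a),172-42*np.cos(a),195]],H);print(a,proj("top",q)-np.r_[pv,po])
print("lip",h2w([[-110,0,90]],H),"front tab",h2w([[-90,20,113]],H),"pivot",h2w([[-20,172,156]],H))
print("side",proj("side",h2w(M[:4],H))-[270,205], )
E
```

```text
[ 5.99425756e-01 -8.87609905e-02 -5.93617083e-02 -8.33759648e+01
  1.17973182e+02] [-0.1  0.9  0.4  0.5  0.  -0.9  0.7 -0.6 -0.6 -0.  -0.5 -0. ]
0.0 [[0.90792399 0.6034687 ]
 [0.27151136 4.37966733]]
0.05 [[0.90792399 0.6034687 ]
 [0.27913967 3.38179244]]
0.1 [[0.90792399 0.6034687 ]
 [0.23669583 2.38506359]]
0.15000000000000002 [[0.90792399 0.6034687 ]
 [0.14430398 1.39196389]]
0.2 [[0.90792399 0.6034687 ]
 [0.00221221 0.4049656 ]]
0.25 [[ 0.90792399  0.6034687 ]
 [-0.18920823 -0.57347588]]
0.30000000000000004 [[ 0.90792399  0.6034687 ]
 [-0.42946407 -1.54092808]]
0.35000000000000003 [[ 0.90792399  0.6034687 ]
 [-0.71794135 -2.49498741]]
lip [[ 0.48961951 -0.08223504  0.09      ]] front tab [[ 0.51077082 -0.0634568   0.113     ]] pivot [[0.5896652  0.08412259 0.156     ]]
side [[ 13.33902412  43.69123801]
 [ 71.77561605 111.11302673]
 [ 70.87511909  14.20533271]
 [131.74171871  75.38421216]]
```

View pics/sidec.png

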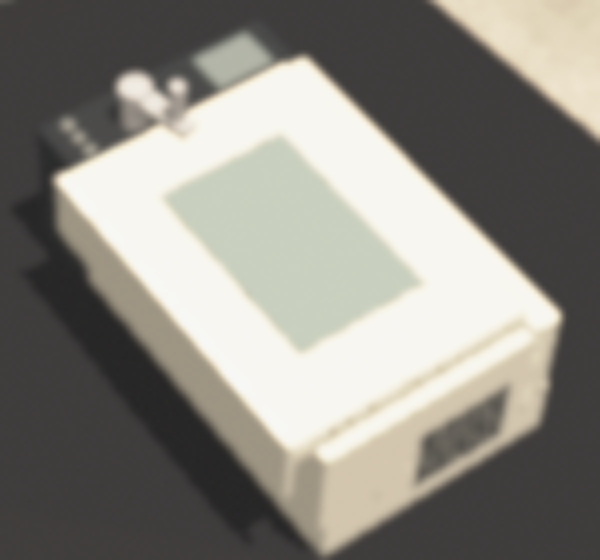

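The side view agrees with the fitted pose to about 1 px: heater at (0.599, -0.089), yaw -0.059, latch about 0.2 rad. I'm moving now, closing the jaws on the way to the latch.

drive_tool --increments '[{"tx": 0.12,"ty": -0.1,"tz": 0.05,"turn": 0.1,"grip": 1},{"tx": 0.25,"ty": -0.2,"tz": 0.05,"turn": 0.2,"grip": 1},{"tx": 0.3,"ty": -0.3,"tz": 0.05,"turn": 0.213,"grip": 1},{"tx": 0.4,"ty": -0.4,"tz": 0.05,"turn": 0.213,"grip": 1},{"tx": 0.45,"ty": -0.5,"tz": 0.05,"turn": 0.213,"grip": 1},{"tx": 0.5,"ty": -0.62,"tz": 0.05,"turn": 0.213,"grip": 1},{"tx": 0.55,"ty": -0.74,"tz": 0.05,"turn": 0.213,"grip": 1},{"tx": 0.6,"ty": -0.86,"tz": 0.05,"turn": 0.213,"grip": 1},{"tx": 0.65,"ty": -0.96,"tz": 0.05,"turn": 0.213,"grip": 1},{"tx": 0.65,"ty": -0.96,"tz": 0.05,"turn": 0.213,"grip": 1},{"tx": 0.65,"ty": -0.96,"tz": 0.05,"turn": 0.213,"grip": 1}]' --newtons 20

```text
clock: 1.25
position: [0.4359, 0.2115, 0.2462]
ee_rot: [0.105, 3.139, -0.004]
force: [-0.2, -0.3, 0.9]
width: 0.089
```

drive_tool --increments '[{"tx": 0.1,"ty": -0.12,"grip": 1},{"tx": 0.19,"ty": -0.23,"grip": 1},{"tx": 0.25,"ty": -0.33,"grip": 1},{"tx": 0.298,"ty": -0.416,"grip": 1},{"tx": 0.298,"ty": -0.416,"tz": -0.08,"grip": 1},{"tx": 0.298,"ty": -0.416,"tz": -0.185,"grip": 1},{"tx": 0.298,"ty": -0.416,"tz": -0.185,"grip": 1},{"tx": 0.298,"ty": -0.416,"tz": -0.185,"grip": 1}]'

```text
invalid input
```

```bash
python3 - <<'E'
from h import *
s=observe();print(s["position"],s["force"],s["joints"])
w=get_image("wrist");cv2.imwrite("pics/w1.png",w[:,:,::-1])
H=[.5994,-.0888,-.0594]
p=s["position"]
c,sn=np.cos(H[2]),np.sin(H[2])
for a in [.2,.5,.8,1.1,1.3,1.5]:
    post=np.array([-20+42*np.sin(a),172-42*np.cos(a)])
    t=post-np.array([16*np.cos(a),25*np.sin(a)])
    wv=h2w([[*t,172]],H)[0];print(a,np.round((wv-p)/.4,3))
E
```

```text
[0.43594968 0.2114827  0.24621088] [-0.19287226 -0.32682113  0.86176857] [-0.70338021  0.18497938  0.1648346   1.88592025 -0.03157361  1.07413485
  0.97799903]
0.2 [ 0.359 -0.433 -0.186]
0.5 [ 0.392 -0.441 -0.186]
0.8 [ 0.425 -0.439 -0.186]
1.1 [ 0.453 -0.426 -0.186]
1.3 [ 0.469 -0.412 -0.186]
1.5 [ 0.482 -0.394 -0.186]
```

View pics/w1.png

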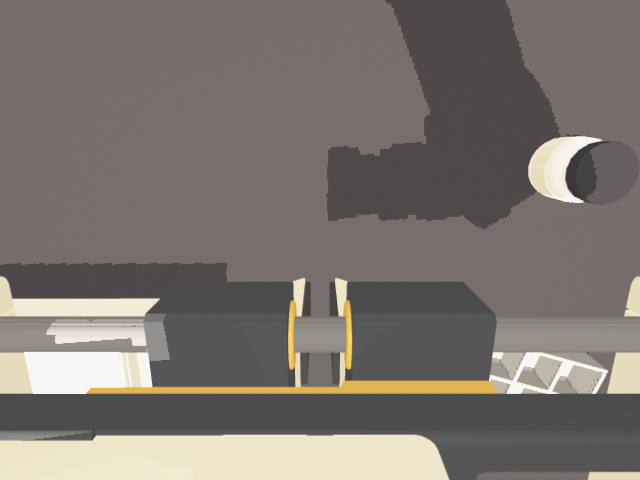

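The wrist picture shows the closing jaws, the heater at lower left and the jar at upper right. The refused call had rows with missing keys, so I'll resend it with every key filled in.

drive_tool --increments '[{"tx": 0.1,"ty": -0.12,"tz": 0,"turn": 0,"grip": 1},{"tx": 0.19,"ty": -0.23,"tz": 0,"turn": 0,"grip": 1},{"tx": 0.25,"ty": -0.33,"tz": 0,"turn": 0,"grip": 1},{"tx": 0.298,"ty": -0.425,"tz": 0,"turn": 0,"grip": 1},{"tx": 0.298,"ty": -0.425,"tz": -0.08,"turn": 0,"grip": 1},{"tx": 0.298,"ty": -0.425,"tz": -0.185,"turn": 0,"grip": 1},{"tx": 0.298,"ty": -0.425,"tz": -0.185,"turn": 0,"grip": 1},{"tx": 0.298,"ty": -0.425,"tz": -0.185,"turn": 0,"grip": 1}]'

```text
clock: 2.1
position: [0.5537, 0.0456, 0.1722]
ee_rot: [-0.097, -3.138, 0.002]
force: [0.6, -0.0, 0.5]
width: 0.005
```

drive_tool --increments '[{"tx": 0.03,"ty": -0.01,"tz": 0,"turn": 0,"grip": 1},{"tx": 0.055,"ty": -0.018,"tz": 0,"turn": 0,"grip": 1},{"tx": 0.075,"ty": -0.024,"tz": 0,"turn": 0,"grip": 1},{"tx": 0.0975,"ty": -0.026,"tz": 0,"turn": 0,"grip": 1},{"tx": 0.115,"ty": -0.025,"tz": 0,"turn": 0,"grip": 1},{"tx": 0.13,"ty": -0.024,"tz": 0,"turn": 0,"grip": 1},{"tx": 0.145,"ty": -0.018,"tz": 0,"turn": 0,"grip": 1},{"tx": 0.158,"ty": -0.011,"tz": 0,"turn": 0,"grip": 1},{"tx": 0.167,"ty": -0.004,"tz": 0,"turn": 0,"grip": 1},{"tx": 0.1745,"ty": 0.003,"tz": 0,"turn": 0,"grip": 1},{"tx": 0.1745,"ty": 0.003,"tz": 0,"turn": 0,"grip": 1}]'

```text
clock: 3.2
position: [0.6215, 0.049, 0.1717]
ee_rot: [-0.092, -3.134, 0.0]
force: [1.4, -0.9, 1.1]
width: 0.004
```

drive_tool --increments '[{"tx": 0.008,"ty": 0.01,"tz": 0,"turn": 0,"grip": 1},{"tx": 0.012,"ty": 0.018,"tz": 0,"turn": 0,"grip": 1},{"tx": 0.014,"ty": 0.022,"tz": 0,"turn": 0,"grip": 1},{"tx": 0.014,"ty": 0.022,"tz": 0,"turn": 0,"grip": 1}]'

```text
clock: 3.6
position: [0.6277, 0.0577, 0.1718]
ee_rot: [-0.092, -3.134, 0.0]
force: [-0.5, -1.5, 2.3]
width: 0.007
```

```bash
python3 - <<'E'
from h import *
s=observe();print(s["position"],s["force"],s["joints"])
H=[.5994,-.0888,-.0594]
print(proj("top",h2w([[22,172,195]],H)))
t=get_image("top");cv2.imwrite("pics/t1.png",cv2.resize(t[160:290,255:445,::-1],None,fx=4,fy=4,interpolation=cv2.INTER_CUBIC))
E
```

```text
[0.6276932  0.05768339 0.17181918] [-0.45585128 -1.46180626  2.28424898] [-0.35567434  0.49840116  0.26671785  1.63729036 -0.14802225  1.03165089
  1.46889413]
[[284.79814996 209.68404299]]
```

drive_tool --increments '[{"tx": -0.01,"ty": -0.02,"tz": 0,"turn": 0,"grip": 1},{"tx": -0.02,"ty": -0.06,"tz": 0.08,"turn": 0,"grip": 1},{"tx": -0.02,"ty": -0.1,"tz": 0.2,"turn": 0,"grip": 1},{"tx": -0.02,"ty": -0.2,"tz": 0.32,"turn": 0,"grip": 1},{"tx": -0.02,"ty": -0.3,"tz": 0.44,"turn": 0,"grip": 1},{"tx": -0.02,"ty": -0.36,"tz": 0.56,"turn": 0,"grip": 1},{"tx": -0.02,"ty": -0.36,"tz": 0.68,"turn": 0,"grip": 1},{"tx": -0.02,"ty": -0.36,"tz": 0.8,"turn": 0,"grip": 1},{"tx": -0.02,"ty": -0.36,"tz": 0.92,"turn": 0,"grip": 1},{"tx": -0.02,"ty": -0.36,"tz": 1,"turn": 0,"grip": 1},{"tx": -0.02,"ty": -0.36,"tz": 1,"turn": 0,"grip": 1}]'

```text
clock: 4.75
position: [0.62, -0.0873, 0.5792]
ee_rot: [0.092, 3.134, -0.002]
force: [0.4, -1.0, -0.8]
width: 0.006
```

```bash
python3 - <<'E'
from h import *
s=observe();print(s["position"],s["ee_rot"],s["joints"])
print(R.from_rotvec(s["ee_rot"]).as_matrix())
t=get_image("side");cv2.imwrite("pics/s1.png",t[:,:,::-1])
E
```

```text
[ 0.62003473 -0.08732067  0.57924954] [ 9.21221313e-02  3.13396720e+00 -2.49183804e-03] [-0.12334911  0.42523093  0.37945735  0.76623753 -0.16594379  1.96570432
  1.67177772]
[[-0.99825375  0.05874308  0.00622135]
 [ 0.05873312  0.99827215 -0.00177307]
 [-0.00631476 -0.00140458 -0.99997908]]
```

View pics/s1.png

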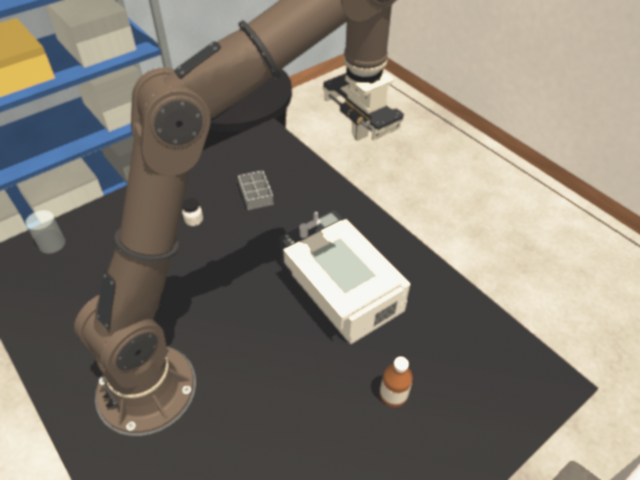

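The side picture shows the lever now pointing back along the console, with its post at about (316,217). The arm is clear and q6 is 1.97, close to its limit of 2. I'll see how the controller behaves above that reach: each call starts from the measured pose, so any tilt it takes on should carry over.

drive_tool --increments '[{"tx": 0,"ty": 0,"tz": 0.1,"turn": 0,"grip": 1},{"tx": 0,"ty": 0,"tz": 0.2,"turn": 0,"grip": 1},{"tx": 0,"ty": 0,"tz": 0.3,"turn": 0,"grip": 1},{"tx": 0,"ty": 0,"tz": 0.3,"turn": 0,"grip": 1}]'

```text
clock: 5.2
position: [0.5839, -0.0784, 0.6961]
ee_rot: [0.131, 2.922, 0.058]
force: [2.0, 1.7, 0.8]
width: 0.006
```

```bash
python3 - <<'E'
from h import *
s=observe();print(s["position"],s["joints"]);print(R.from_rotvec(s["ee_rot"]).as_matrix()[:,2])
H=[.5994,-.0888,-.0594]
for a in (1.2,1.3,1.4,1.5,1.57): print(a,proj("side",h2w([[-20+42*np.sin(a),172-42*np.cos(a),195]],H)))
a=cv2.imread("pics/s1.png")[195:265,275:375];cv2.imwrite("pics/s1c.png",cv2.resize(a,None,fx=6,fy=6,interpolation=cv2.INTER_CUBIC))
E
```

```text
[ 0.5838667  -0.07844011  0.69612355] [-0.30731783  0.32091008  0.77212522  0.68611032 -0.37159335  1.99941377
  1.70524226]
[ 0.21581045  0.02951416 -0.97598912]
1.2 [[317.10432749 215.81670395]]
1.3 [[316.69066427 214.81389408]]
1.4 [[316.14240463 213.84794362]]
1.5 [[315.46551355 212.92812126]]
1.57 [[314.91893093 212.31639915]]
```

View pics/s1c.png

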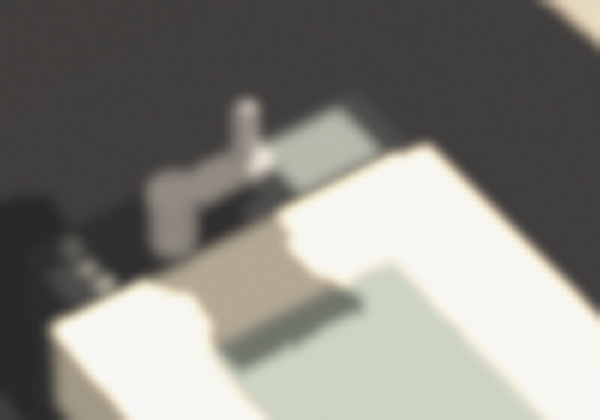

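The post top is at crop (247,103), which puts the latch at about 1.45 rad, so it is off the lid. The tool took on 12.7° of forward tilt, so I'll repeat the move.

drive_tool --increments '[{"tx": 0.1,"ty": 0,"tz": 0.1,"turn": 0,"grip": 1},{"tx": 0.2,"ty": 0,"tz": 0.2,"turn": 0,"grip": 1},{"tx": 0.3,"ty": 0,"tz": 0.3,"turn": 0,"grip": 1},{"tx": 0.3,"ty": 0,"tz": 0.3,"turn": 0,"grip": 1}]'

```text
clock: 5.6
position: [0.6413, -0.0724, 0.7039]
ee_rot: [0.131, 2.87, 0.056]
force: [0.3, -0.7, -0.6]
width: 0.007
```

```bash
cat > st.py <<'E'
from h import *
s=observe();print(s["clock"],s["position"],s["force"],np.round(s["joints"],2));print(np.round(R.from_rotvec(s["ee_rot"]).as_matrix(),3))
E
python3 st.py
```

```text
5.6 [ 0.641299   -0.07240345  0.70385765] [ 0.31047723 -0.72984687 -0.61256081] [-0.04  0.4   0.26  0.48 -0.2   2.    1.56]
[[-0.96   0.084  0.266]
 [ 0.094  0.995  0.026]
 [-0.263  0.05  -0.964]]
```

drive_tool --increments '[{"tx": 0,"ty": 0,"tz": 0.12,"turn": 0,"grip": 1},{"tx": 0,"ty": 0,"tz": 0.24,"turn": 0,"grip": 1},{"tx": 0,"ty": 0,"tz": 0.36,"turn": 0,"grip": 1},{"tx": 0,"ty": 0,"tz": 0.48,"turn": 0,"grip": 1},{"tx": 0,"ty": 0,"tz": 0.5,"turn": 0,"grip": 1}]'

```text
clock: 6.1
position: [0.6031, -0.0643, 0.7455]
ee_rot: [0.13, 2.812, 0.053]
force: [0.3, -0.0, 0.1]
width: 0.003
```

```bash
python3 st.py
```

```text
6.1 [ 0.60313743 -0.06429692  0.74554733] [ 0.26650401 -0.02816031  0.1095832 ] [-0.08  0.32  0.29  0.5  -0.19  2.    1.55]
[[-0.943  0.084  0.322]
 [ 0.096  0.995  0.022]
 [-0.318  0.051 -0.947]]
```

drive_tool --increments '[{"tx": 0.12,"ty": 0,"tz": 0.12,"turn": 0,"grip": 1},{"tx": 0.24,"ty": 0,"tz": 0.24,"turn": 0,"grip": 1},{"tx": 0.3,"ty": 0,"tz": 0.36,"turn": 0,"grip": 1},{"tx": 0.3,"ty": 0,"tz": 0.48,"turn": 0,"grip": 1},{"tx": 0.3,"ty": 0,"tz": 0.6,"turn": 0,"grip": 1},{"tx": 0.3,"ty": 0,"tz": 0.72,"turn": 0,"grip": 1},{"tx": 0.3,"ty": 0,"tz": 0.84,"turn": 0,"grip": 1},{"tx": 0.3,"ty": 0,"tz": 1,"turn": 0,"grip": 1}]'

```text
clock: 6.9
position: [0.6298, -0.0518, 0.7624]
ee_rot: [0.129, 2.755, 0.051]
force: [-0.6, -0.4, 0.1]
width: 0.002
```

```bash
python3 st.py
```

```text
6.9 [ 0.6298059  -0.05178418  0.76239103] [-0.56050384 -0.36604887  0.12283241] [-0.1   0.37  0.33  0.4  -0.23  2.    1.53]
[[-0.923  0.083  0.375]
 [ 0.097  0.995  0.018]
 [-0.372  0.053 -0.927]]
```

drive_tool --increments '[{"tx": -0.1,"ty": 0,"tz": 0.1,"turn": 0,"grip": 1},{"tx": -0.2,"ty": 0,"tz": 0.2,"turn": 0,"grip": 1},{"tx": -0.3,"ty": 0,"tz": 0.25,"turn": 0,"grip": 1},{"tx": -0.4,"ty": 0,"tz": 0.3,"turn": 0,"grip": 1},{"tx": -0.5,"ty": 0,"tz": 0.3,"turn": 0,"grip": 1},{"tx": -0.5,"ty": 0,"tz": 0.3,"turn": 0,"grip": 1}]'

```text
clock: 7.5
position: [0.4461, -0.0449, 0.8201]
ee_rot: [0.106, 2.704, 0.062]
force: [-0.2, -0.2, -0.1]
width: 0.006
```

```bash
python3 st.py
```

```text
7.5 [ 0.44610089 -0.04493507  0.82013584] [-0.23858719 -0.17635962 -0.09783457] [-0.36  0.    0.38  0.7  -0.04  2.    1.48]
[[-0.904  0.065  0.422]
 [ 0.084  0.996  0.027]
 [-0.419  0.06  -0.906]]
```

drive_tool --increments '[{"tx": -0.05,"ty": 0,"tz": 0.12,"turn": 0,"grip": 1},{"tx": -0.1,"ty": 0,"tz": 0.24,"turn": 0,"grip": 1},{"tx": -0.15,"ty": 0,"tz": 0.36,"turn": 0,"grip": 1},{"tx": -0.2,"ty": 0,"tz": 0.48,"turn": 0,"grip": 1},{"tx": -0.2,"ty": 0,"tz": 0.6,"turn": 0,"grip": 1},{"tx": -0.2,"ty": 0,"tz": 0.6,"turn": 0,"grip": 1}]'

```text
clock: 8.1
position: [0.3994, -0.0433, 0.845]
ee_rot: [0.105, 2.646, 0.061]
force: [-0.8, -0.6, 0.3]
width: 0.006
```

```bash
python3 st.py
```

```text
8.1 [ 0.39941396 -0.04332288  0.84504961] [-0.75586496 -0.60709216  0.31836294] [ 0.58 -0.03 -0.51  0.67 -0.08  2.    1.51]
[[-0.878  0.063  0.474]
 [ 0.085  0.996  0.025]
 [-0.471  0.062 -0.88 ]]
```

Each call gains about 3.3°, so I'll make several short calls.

drive_tool --increments '[{"tx": 0,"ty": 0,"tz": 0.12,"turn": 0,"grip": 1},{"tx": 0,"ty": 0,"tz": 0.24,"turn": 0,"grip": 1},{"tx": 0,"ty": 0,"tz": 0.4,"turn": 0,"grip": 1}]'

```text
clock: 8.4
position: [0.402, -0.0408, 0.8707]
ee_rot: [0.104, 2.587, 0.061]
force: [0.9, -0.0, 1.1]
width: 0.005
```

drive_tool --increments '[{"tx": 0,"ty": 0,"tz": 0.12,"turn": 0,"grip": 1},{"tx": 0,"ty": 0,"tz": 0.24,"turn": 0,"grip": 1},{"tx": 0,"ty": 0,"tz": 0.4,"turn": 0,"grip": 1}]'

```text
clock: 8.7
position: [0.4043, -0.0387, 0.8951]
ee_rot: [0.1, 2.531, 0.065]
force: [0.4, 0.4, -0.8]
width: 0.006
```

drive_tool --increments '[{"tx": 0,"ty": 0,"tz": 0.12,"turn": 0,"grip": 1},{"tx": 0,"ty": 0,"tz": 0.24,"turn": 0,"grip": 1},{"tx": 0,"ty": 0,"tz": 0.4,"turn": 0,"grip": 1}]'

```text
clock: 9.0
position: [0.4061, -0.0372, 0.9189]
ee_rot: [0.097, 2.475, 0.069]
force: [0.1, 0.7, -0.4]
width: 0.0
```

```bash
python3 st.py
```

```text
9.0 [ 0.40605092 -0.03720645  0.91886202] [ 0.05545775  0.74928904 -0.42345442] [ 0.38 -0.01 -0.38  0.48 -0.03  2.    1.47]
[[-0.785  0.053  0.617]
 [ 0.087  0.996  0.025]
 [-0.613  0.074 -0.787]]
```

drive_tool --increments '[{"tx": 0,"ty": 0,"tz": 0.12,"turn": 0,"grip": 1},{"tx": 0,"ty": 0,"tz": 0.24,"turn": 0,"grip": 1},{"tx": 0,"ty": 0,"tz": 0.4,"turn": 0,"grip": 1}]'

```text
clock: 9.3
position: [0.4075, -0.0363, 0.9419]
ee_rot: [0.094, 2.421, 0.073]
force: [0.7, -0.4, -0.4]
width: 0.005
```

drive_tool --increments '[{"tx": 0,"ty": 0,"tz": 0.12,"turn": 0,"grip": 1},{"tx": 0,"ty": 0,"tz": 0.24,"turn": 0,"grip": 1},{"tx": 0,"ty": 0,"tz": 0.4,"turn": 0,"grip": 1}]'

```text
clock: 9.6
position: [0.4089, -0.0358, 0.9642]
ee_rot: [0.091, 2.367, 0.078]
force: [0.6, 0.2, 0.2]
width: 0.004
```

drive_tool --increments '[{"tx": 0,"ty": 0,"tz": 0.12,"turn": 0,"grip": 1},{"tx": 0,"ty": 0,"tz": 0.24,"turn": 0,"grip": 1},{"tx": 0,"ty": 0,"tz": 0.4,"turn": 0,"grip": 1}]'

```text
clock: 9.9
position: [0.4103, -0.0355, 0.9857]
ee_rot: [0.088, 2.315, 0.082]
force: [-0.1, 0.2, 0.8]
width: 0.001
```

```bash
python3 st.py
```

```text
9.9 [ 0.41033421 -0.03550512  0.98574021] [-0.11268269  0.22735532  0.82220584] [-0.13  0.    0.09  0.31 -0.    2.    1.45]
[[-0.677  0.038  0.735]
 [ 0.09   0.995  0.032]
 [-0.731  0.087 -0.677]]
```

The tilt is now 47°. I'll yaw to face the heater and come down in front of it.

drive_tool --increments '[{"tx": 0,"ty": -0.1,"tz": -0.12,"turn": -0.05,"grip": 1},{"tx": 0,"ty": -0.2,"tz": -0.24,"turn": -0.098,"grip": 1},{"tx": 0,"ty": -0.315,"tz": -0.36,"turn": -0.098,"grip": 1},{"tx": 0,"ty": -0.315,"tz": -0.48,"turn": -0.098,"grip": 1},{"tx": 0,"ty": -0.315,"tz": -0.6,"turn": -0.098,"grip": 1},{"tx": 0,"ty": -0.315,"tz": -0.72,"turn": -0.098,"grip": 1},{"tx": 0,"ty": -0.315,"tz": -0.84,"turn": -0.098,"grip": 1},{"tx": 0,"ty": -0.315,"tz": -0.96,"turn": -0.098,"grip": 1},{"tx": 0,"ty": -0.315,"tz": -1,"turn": -0.098,"grip": 1},{"tx": 0,"ty": -0.315,"tz": -1,"turn": -0.098,"grip": 1}]'

```text
clock: 10.9
position: [0.4098, -0.1612, 0.5819]
ee_rot: [0.208, 2.309, 0.031]
force: [-0.8, 1.4, -0.1]
width: 0.003
```

```bash
python3 st.py
```

```text
10.9 [ 0.40978838 -0.1612003   0.58194872] [-0.79176193  1.35326019 -0.09478427] [ 0.44 -0.44  0.04  1.87 -0.36  0.96  1.98]
[[-0.666  0.14   0.732]
 [ 0.16   0.986 -0.044]
 [-0.728  0.088 -0.679]]
```

drive_tool --increments '[{"tx": 0,"ty": 0,"tz": -0.1,"turn": 0,"grip": 1},{"tx": 0,"ty": 0,"tz": -0.2,"turn": 0,"grip": 1},{"tx": 0,"ty": 0,"tz": -0.3,"turn": 0,"grip": 1},{"tx": 0,"ty": 0,"tz": -0.4,"turn": 0,"grip": 1},{"tx": 0,"ty": 0,"tz": -0.5,"turn": 0,"grip": 1},{"tx": 0,"ty": 0,"tz": -0.6,"turn": 0,"grip": 1},{"tx": 0,"ty": 0,"tz": -0.7,"turn": 0,"grip": 1},{"tx": 0,"ty": 0,"tz": -0.7,"turn": 0,"grip": 1}]'

```text
clock: 11.7
position: [0.4073, -0.158, 0.2962]
ee_rot: [0.206, 2.318, 0.036]
force: [1.5, -1.0, 0.4]
width: 0.008
```

```bash
python3 st.py
```

```text
11.7 [ 0.40725941 -0.15796872  0.29615551] [ 1.47322805 -1.00897086  0.35169552] [ 0.14 -0.33  0.28  2.51 -0.83  0.26  2.57]
[[-0.673  0.137  0.727]
 [ 0.159  0.986 -0.038]
 [-0.722  0.09  -0.686]]
```

drive_tool --increments '[{"tx": 0,"ty": 0,"tz": -0.1,"turn": 0,"grip": 1},{"tx": 0,"ty": 0,"tz": -0.2,"turn": 0,"grip": 1},{"tx": 0,"ty": 0,"tz": -0.3,"turn": 0,"grip": 1},{"tx": 0,"ty": 0,"tz": -0.3,"turn": 0,"grip": 1}]'

```text
clock: 12.1
position: [0.4161, -0.1766, 0.2388]
ee_rot: [0.201, 2.363, 0.06]
force: [-0.3, -0.3, -0.2]
width: 0.004
```

```bash
python3 st.py
```

```text
12.1 [ 0.41605162 -0.17664223  0.23879965] [-0.34685027 -0.34922993 -0.18632062] [-0.41 -0.3   0.83  2.57 -0.89  0.12  2.74]
[[-0.706  0.127  0.697]
 [ 0.162  0.987 -0.016]
 [-0.689  0.102 -0.717]]
```

The wrist is at its near-straight limit (q6 0.12, q7 2.74), so it needs the other branch with q5 near π. I'll fit a kinematic model to the logged poses and use it to plan that.

```bash
cat > kin.py <<'E'
import numpy as np, itertools
from scipy.optimize import least_squares
from scipy.spatial.transform import Rotation as R
Y=[0,1,0];Z=[0,0,1]
def fk(q,p,sg):
    # serial chain: Rz(base) T0 then joint/offset, offsets in (x,y,z) local
    Rm=R.from_euler("z",p[0]).as_matrix();t=np.zeros(3)
    off=p[1:25].reshape(8,3)
    for i in range(7):
        t=t+Rm@off[i];a=(Z,Y)[i%2]
        Rm=Rm@R.from_rotvec(np.array(a)*sg[i]*q[i]).as_matrix()
    return t+Rm@off[7],Rm@R.from_euler("z",p[25]).as_matrix()
D=[([-1.39058972,.43520769,.02500851,1.57408758,-.01161066,1.13397651,-.07507876],[.17433903,.59967377,.22595855],[-.442874916,-3.11014602,.00240661567],1),
([-.70338021,.18497938,.1648346,1.88592025,-.03157361,1.07413485,.97799903],[.43594968,.2114827,.24621088],[.105,3.139,-.004],1),
([-.35567434,.49840116,.26671785,1.63729036,-.14802225,1.03165089,1.46889413],[.6276932,.05768339,.17181918],[-.092,-3.134,0],1),
([-.12334911,.42523093,.37945735,.76623753,-.16594379,1.96570432,1.67177772],[.62003473,-.08732067,.57924954],[.0921221,3.133967,-.0024918],1),
([-.30731783,.32091008,.77212522,.68611032,-.37159335,1.99941377,1.70524226],[.5838667,-.07844011,.69612355],[.131,2.922,.058],1),
([-.04,.4,.26,.48,-.2,2,1.56],[.641299,-.07240345,.70385765],[.131,2.87,.056],.2),
([-.36,0,.38,.70,-.04,2,1.48],[.446101,-.044935,.820136],[.106,2.704,.062],.2),
([.58,-.03,-.51,.67,-.08,2,1.51],[.399414,-.0433229,.84505],[.105,2.646,.061],.2),
([.38,-.01,-.38,.48,-.03,2,1.47],[.406051,-.0372,.918862],[.097,2.475,.069],.2),
([-.13,0,.09,.31,0,2,1.45],[.410334,-.035505,.98574],[.088,2.315,.082],.2),
([.44,-.44,.04,1.87,-.36,.96,1.98],[.409788,-.1612,.581949],[.208,2.309,.031],.2),
([.14,-.33,.28,2.51,-.83,.26,2.57],[.407259,-.157969,.296156],[.206,2.318,.036],.2),
([-.41,-.30,.83,2.57,-.89,.12,2.74],[.416052,-.176642,.2388],[.201,2.363,.06],.2)]
E
python3 - <<'E'
from kin import *
best=None
for s in itertools.product([1,-1],repeat=3):
    sg=[-1,1,s[0],1,s[1],1,s[2]]
    def f(p):
        o=[]
        for q,x,r,w in D:
            t,Rm=fk(q,p,sg);o+=list(w*(t-x));o+=list(.3*w*R.from_matrix(Rm.T@R.from_rotvec(r).as_matrix()).as_rotvec())
        return np.r_[o,1e-4*p[1:25]]
    p0=np.zeros(26);p0[3]=.36;p0[9]=.42;p0[15]=.4;p0[21]=.1;p0[24]=.1
    for b in(0,1.57,3.14,-1.57):
        p0[25]=b;r=least_squares(f,p0,max_nfev=60)
        if best is None or r.cost<best[0]: best=(r.cost,sg,r.x,r.fun)
    print(s,best[0])
print(best[1],np.round(best[2],3),np.abs(best[3][:-24]).reshape(-1,6).max(1).round(4))
np.savez("kin.npz",sg=best[1],p=best[2])
E
```

```text
(1, 1, 1) 0.2794888159941453
(1, 1, -1) 0.054031194440205606
(1, -1, 1) 0.054031194440205606
(1, -1, -1) 0.054031194440205606
(-1, 1, 1) 0.054031194440205606
(-1, 1, -1) 0.03838421422208047
(-1, -1, 1) 0.03838421422208047
(-1, -1, -1) 2.258248771662621e-06
[-1, 1, -1, 1, -1, 1, -1] [-0.000e+00  1.000e-03  2.000e-03  1.360e-01  1.000e-03 -1.900e-02
  1.360e-01  0.000e+00 -1.900e-02  2.790e-01 -0.000e+00 -1.000e-02
  2.790e-01  4.000e-03 -1.000e-02  2.140e-01 -3.000e-03  2.000e-03
  2.140e-01  1.000e-03  2.000e-03  1.850e-01  2.000e-03  1.000e-03
  1.850e-01  1.571e+00] [0.0002 0.0001 0.0003 0.0002 0.0001 0.0003 0.0005 0.0003 0.0003 0.0003
 0.0009 0.0003 0.0006]
```

```bash
cat >> kin.py <<'E'
k=np.load("kin.npz") if __import__("os").path.exists("kin.npz") else None
lo=np.array([-2.62,-.44,-1.27,.08,-1.32,.12,-2.74]);hi=np.array([2.62,2.09,1.32,2.57,4.46,2,2.74])
def err(q,x,Rm):
    t,r=fk(q,k["p"],k["sg"]);return np.r_[t-x,.3*R.from_matrix(r.T@Rm).as_rotvec()]
def ik(x,Rm,q0,reg=0):
    return least_squares(lambda q:np.r_[err(q,x,Rm),reg*(q-q0)],np.clip(q0,lo+.001,hi-.001),bounds=(lo,hi),max_nfev=80)
def toolR(head,tilt,roll=0): # tool x points back/down; heading/tilt in deg
    return (R.from_euler("z",head,degrees=True)*R.from_euler("y",180-tilt,degrees=True)*R.from_euler("z",roll,degrees=True)).as_matrix()
E
python3 - <<'E'
from kin import *
from h import h2w
H=[.5994,-.0888,-.0594]
print(toolR(-3.4,47).round(2))
rng=np.random.default_rng(0)
for name,pt in(("entry",[-97,-85,55]),("lift",[-92,70,120]),("far",[-200,-85,60])):
  x=h2w([pt],H)[0]
  for tilt in(30,38,45):
   for roll in(0,180,90,-90):
    S=[]
    for _ in range(25):
        r=ik(x,toolR(-3.4,tilt,roll),rng.uniform(lo,hi))
        if r.cost<1e-7:S.append(r.x)
    S=sorted(S,key=lambda q:-min(np.min((q-lo)[[1,2,3,4,5,6]]),np.min((hi-q)[[1,2,3,4,5,6]])))
    print(name,tilt,roll,len(S),S[0].round(2) if S else "", S[len(S)//2].round(2) if S else "")
E
```

```text
[[-0.68  0.06  0.73]
 [ 0.04  1.   -0.04]
 [-0.73  0.   -0.68]]
entry 30 0 11 [ 1.11  0.64 -1.05  2.36  1.89  0.44  0.02] [ 0.33  0.41 -0.05  2.43  3.58  0.23 -1.8 ]
entry 30 180 14 [0.17 0.41 0.17 2.45 3.85 0.3  1.08] [ 0.7   0.45 -0.49  2.39  2.68  0.19  2.3 ]
entry 30 90 18 [ 1.05  0.59 -0.95  2.36  1.94  0.37 -1.62] [-0.16  0.48  0.61  2.47  4.15  0.47  2.34]
entry 30 -90 14 [ 1.03  0.57 -0.92  2.37  2.    0.35  1.46] [ 0.17  0.41  0.16  2.45  3.82  0.3  -0.47]
entry 38 0 11 [ 1.13  0.69 -1.06  2.47  2.38  0.57 -0.41] [ 0.72  0.5  -0.49  2.5   3.03  0.46 -1.16]
entry 38 180 7 [ 0.99  0.59 -0.82  2.48  2.66  0.48  2.42] [0.24 0.47 0.12 2.55 3.57 0.57 1.41]
entry 38 90 19 [ 1.14  0.69 -1.06  2.46  2.38  0.56 -1.97] [ 1.25  0.82 -1.24  2.45  2.2   0.68 -1.74]
entry 38 -90 14 [ 1.18  0.74 -1.13  2.47  2.32  0.61  1.25] [ 0.93  0.57 -0.76  2.49  2.74  0.48  0.75]
entry 45 0 12 [ 1.24  0.9  -1.22  2.55  2.49  0.83 -0.37] [ 0.96  0.67 -0.78  2.57  2.9   0.72 -0.9 ]
entry 45 180 11 [ 1.13  0.77 -1.    2.55  2.71  0.74  2.5 ] [ 0.94  0.66 -0.74  2.57  2.95  0.72  2.2 ]
entry 45 90 10 [ 1.
[... 1055 characters left out ...]
-0.69] [ 0.74  0.61 -1.27  2.57  2.13  0.94 -0.69]
lift 45 180 0  
lift 45 90 10 [ 0.75  0.61 -1.27  2.57  2.14  0.93 -2.26] [ 0.72  0.57 -1.2   2.57  2.17  0.89 -2.3 ]
lift 45 -90 0  
far 30 0 11 [ 1.33  0.58 -1.19  2.56  2.05  0.44 -0.12] [ 1.37  0.63 -1.26  2.55  1.98  0.5  -0.04]
far 30 180 9 [ 1.19  0.47 -0.96  2.57  2.37  0.31  2.7 ] [ 1.13  0.44 -0.88  2.57  2.5   0.29  2.57]
far 30 90 12 [ 1.35  0.59 -1.21  2.55  2.02  0.45 -1.65] [ 1.38  0.63 -1.26  2.55  1.97  0.49 -1.59]
far 30 -90 16 [ 1.38  0.63 -1.26  2.56  2.    0.49  1.52] [ 1.2   0.48 -0.99  2.57  2.33  0.33  1.16]
far 38 0 0  
far 38 180 0  
far 38 90 0  
far 38 -90 0  
far 45 0 0  
far 45 180 0  
far 45 90 0  
far 45 -90 0
```

```bash
cat > sim.py <<'E'
from kin import *
def sim(q,wps,Rm0,n=12,verbose=True):
    # wps: (x,y,z,turn_deg total); local IK, min-change
    x0,_=fk(q,k["p"],k["sg"]);t0=0
    for x,y,z,t in wps:
        for i in range(1,n+1):
            a=i/n;X=x0+(np.array([x,y,z])-x0)*a;Rm=R.from_euler("z",t0+(t-t0)*a,degrees=True).as_matrix()@Rm0
            r=ik(X,Rm,q,.005);dq=np.abs(r.x-q).max();q=r.x
        e=err(q,X,Rm);print(np.round([x,y,z,t],3),q.round(2),"perr mm",np.round(np.linalg.norm(e[:3])*1e3,1),"rot deg",np.round(np.linalg.norm(e[3:])/.3*57.3,1),"dq",dq.round(2))
        x0=np.array([x,y,z]);t0=t
    return q
E
python3 - <<'E'
from sim import *
from h import observe
s=observe();q=s["joints"];Rm=R.from_rotvec(s["ee_rot"]).as_matrix()
for T in(0,-25,-50):
    print("turn",T);sim(q,[(.41,-.16,.45,0),(.42,.2,.45,T),(.42,.2,.3,T),(.42,.2,.2,T),(.42,.2,.1,T),(.42,.2,.08,0),(.45,0,.06,0),(.455,-.17,.055,0),(.497,-.172,.055,0)],Rm)
E
```

```text
turn 0
[ 0.41 -0.16  0.45  0.  ] [ 0.36 -0.41  0.1   2.13 -0.4   0.74  2.08] perr mm 0.0 rot deg 0.0 dq 0.04
[0.42 0.2  0.45 0.  ] [-0.23 -0.3  -0.59  2.03  0.52  0.89  0.32] perr mm 0.0 rot deg 0.0 dq 0.09
[0.42 0.2  0.3  0.  ] [-0.13 -0.13 -0.83  2.31  0.93  0.69 -0.25] perr mm 0.0 rot deg 0.0 dq 0.07
[0.42 0.2  0.2  0.  ] [-0.24  0.15 -0.91  2.46  1.39  0.82 -0.87] perr mm 0.0 rot deg 0.0 dq 0.05
[0.42 0.2  0.1  0.  ] [-0.36  0.54 -0.96  2.57  1.69  1.15 -1.32] perr mm 0.2 rot deg 0.1 dq 0.08
[0.42 0.2  0.08 0.  ] [-0.19  0.81 -1.27  2.57  1.69  1.49 -1.31] perr mm 0.7 rot deg 0.2 dq 0.01
[0.45 0.   0.06 0.  ] [ 0.7   0.7  -1.27  2.57  2.02  0.94 -0.75] perr mm 31.4 rot deg 7.1 dq 0.09
[ 0.455 -0.17   0.055  0.   ] [ 1.39  0.89 -1.27  2.57  2.45  0.72 -0.39] perr mm 5.4 rot deg 1.2 dq 0.04
[ 0.497 -0.172  0.055  0.   ] [ 1.3   0.92 -1.25  2.52  2.44  0.77 -0.4 ] perr mm 0.0 rot deg 0.0 dq 0.01
turn -25
[ 0.41 -0.16  0.45  0.  ] [ 0.36 -0.41  0.1   2.13 -0.4   0.74  2.08] perr mm 0.0 rot deg 0.0 dq 0.04
[  0.42   0.2    0.45 -25.  ] [-0.12 -0.05 -0.96  1.86  0.75  1.36 -0.3 ] perr 
[... 997 characters left out ...]
  ] [-0.33  0.4  -1.01  1.9   0.89  1.66 -1.08] perr mm 0.0 rot deg 0.0 dq 0.03
[  0.42   0.2    0.2  -50.  ] [-0.4   0.55 -0.95  2.01  0.97  1.57 -1.29] perr mm 0.0 rot deg 0.0 dq 0.02
[  0.42   0.2    0.1  -50.  ] [-0.48  0.72 -0.88  2.08  1.08  1.49 -1.49] perr mm 0.0 rot deg 0.0 dq 0.02
[0.42 0.2  0.08 0.  ] [-0.22  0.76 -1.21  2.57  1.7   1.43 -1.32] perr mm 1.0 rot deg 0.2 dq 0.21
[0.45 0.   0.06 0.  ] [ 0.7   0.7  -1.27  2.57  2.02  0.94 -0.75] perr mm 31.4 rot deg 7.1 dq 0.09
[ 0.455 -0.17   0.055  0.   ] [ 1.39  0.89 -1.27  2.57  2.45  0.72 -0.39] perr mm 5.4 rot deg 1.2 dq 0.04
[ 0.497 -0.172  0.055  0.   ] [ 1.3   0.92 -1.25  2.52  2.44  0.77 -0.4 ] perr mm 0.0 rot deg 0.0 dq 0.01
```

drive_tool --increments '[{"tx": 0,"ty": 0.02,"tz": 0.1,"turn": 0,"grip": 1},{"tx": 0,"ty": 0.04,"tz": 0.2,"turn": 0,"grip": 1},{"tx": 0,"ty": 0.04,"tz": 0.3,"turn": 0,"grip": 1},{"tx": 0,"ty": 0.04,"tz": 0.42,"turn": 0,"grip": 1},{"tx": 0,"ty": 0.08,"tz": 0.52,"turn": 0,"grip": 1},{"tx": 0,"ty": 0.18,"tz": 0.52,"turn": 0,"grip": 1},{"tx": 0,"ty": 0.28,"tz": 0.52,"turn": 0,"grip": 1},{"tx": 0,"ty": 0.38,"tz": 0.52,"turn": 0,"grip": 1},{"tx": 0,"ty": 0.48,"tz": 0.52,"turn": 0,"grip": 1},{"tx": 0,"ty": 0.58,"tz": 0.52,"turn": 0,"grip": 1},{"tx": 0,"ty": 0.68,"tz": 0.52,"turn": 0,"grip": 1},{"tx": 0,"ty": 0.78,"tz": 0.52,"turn": 0,"grip": 1},{"tx": 0,"ty": 0.88,"tz": 0.52,"turn": 0,"grip": 1},{"tx": 0,"ty": 0.95,"tz": 0.52,"turn": 0,"grip": 1},{"tx": 0,"ty": 0.95,"tz": 0.52,"turn": 0,"grip": 1},{"tx": 0,"ty": 0.95,"tz": 0.52,"turn": 0,"grip": 1}]'

```text
clock: 13.7
position: [0.4152, 0.2088, 0.4492]
ee_rot: [0.197, 2.359, 0.061]
force: [1.2, -0.9, 0.7]
width: 0.007
```

```bash
python3 st.py
```

```text
13.7 [0.41524357 0.20882473 0.44924648] [ 1.19837097 -0.92061043  0.71212333] [ 0.12 -0.36 -0.82  2.03  0.35  0.8   0.49]
[[-0.703  0.124  0.7  ]
 [ 0.16   0.987 -0.014]
 [-0.693  0.102 -0.714]]
```

drive_tool --increments '[{"tx": 0,"ty": 0,"tz": -0.08,"turn": -0.04,"grip": 1},{"tx": 0,"ty": 0,"tz": -0.16,"turn": -0.04,"grip": 1},{"tx": 0,"ty": 0,"tz": -0.24,"turn": -0.04,"grip": 1},{"tx": 0,"ty": 0,"tz": -0.32,"turn": -0.04,"grip": 1},{"tx": 0,"ty": 0,"tz": -0.4,"turn": -0.04,"grip": 1},{"tx": 0,"ty": 0,"tz": -0.48,"turn": -0.04,"grip": 1},{"tx": 0,"ty": 0,"tz": -0.56,"turn": -0.04,"grip": 1},{"tx": 0,"ty": 0,"tz": -0.64,"turn": -0.04,"grip": 1},{"tx": 0,"ty": 0,"tz": -0.64,"turn": -0.04,"grip": 1}]'

```text
clock: 14.6
position: [0.4175, 0.2092, 0.1941]
ee_rot: [0.254, 2.347, 0.046]
force: [0.2, -0.2, 0.1]
width: 0.003
```

```bash
python3 st.py; python3 - <<'E'
from sim import *
from h import observe
s=observe();q=s["joints"];Rm=R.from_rotvec(s["ee_rot"]).as_matrix()
print("a");sim(q,[(.42,.2,.14,0),(.42,.05,.14,0),(.42,-.17,.14,0),(.455,-.17,.055,0),(.497,-.172,.055,0)],Rm)
print("b");sim(q,[(.42,0.05,.2,0),(.42,-.17,.2,0),(.455,-.17,.055,0),(.497,-.172,.055,0)],Rm)
E
```

```text
14.6 [0.41747897 0.2091924  0.19410907] [ 0.22228635 -0.17333585  0.08306455] [-0.07  0.3  -1.22  2.45  1.42  1.05 -0.98]
[[-0.691  0.169  0.703]
 [ 0.196  0.98  -0.042]
 [-0.696  0.109 -0.71 ]]
a
[0.42 0.2  0.14 0.  ] [-0.21  0.48 -1.14  2.51  1.56  1.17 -1.19] perr mm 0.0 rot deg 0.0 dq 0.02
[0.42 0.05 0.14 0.  ] [ 0.52  0.26 -1.27  2.57  1.69  0.72 -0.83] perr mm 22.5 rot deg 5.3 dq 0.08
[ 0.42 -0.17  0.14  0.  ] [ 1.58  0.43 -1.27  2.57  2.79  0.3  -0.91] perr mm 6.5 rot deg 1.5 dq 0.05
[ 0.455 -0.17   0.055  0.   ] [ 1.37  0.89 -1.27  2.57  2.44  0.75 -0.44] perr mm 9.1 rot deg 2.0 dq 0.04
[ 0.497 -0.172  0.055  0.   ] [ 1.28  0.93 -1.26  2.54  2.44  0.84 -0.46] perr mm 0.0 rot deg 0.0 dq 0.01
b
[0.42 0.05 0.2  0.  ] [ 0.82 -0.1  -1.27  2.57  1.8   0.28 -0.84] perr mm 6.1 rot deg 1.4 dq 0.11
[ 0.42 -0.17  0.2   0.  ] [ 1.73  0.12 -1.23  2.54  4.13  0.26 -2.29] perr mm 0.1 rot deg 0.0 dq 0.07
[ 0.455 -0.17   0.055  0.   ] [ 1.37  0.89 -1.27  2.57  2.44  0.75 -0.44] perr mm 9.1 rot deg 2.0 dq 0.06
[ 0.497 -0.172  0.055  0.   ] [ 1.28  0.93 -1.26  2.54  2.44  0.84 -0.46] perr mm 0.0 rot deg 0.0 dq 0.01
```

drive_tool --increments '[{"tx": 0,"ty": -0.05,"tz": -0.06,"turn": 0,"grip": 1},{"tx": 0,"ty": -0.12,"tz": -0.135,"turn": 0,"grip": 1},{"tx": 0,"ty": -0.2,"tz": -0.135,"turn": 0,"grip": 1},{"tx": 0,"ty": -0.28,"tz": -0.135,"turn": 0,"grip": 1},{"tx": 0,"ty": -0.36,"tz": -0.135,"turn": 0,"grip": 1},{"tx": 0,"ty": -0.44,"tz": -0.135,"turn": 0,"grip": 1},{"tx": 0,"ty": -0.52,"tz": -0.135,"turn": 0,"grip": 1},{"tx": 0,"ty": -0.6,"tz": -0.135,"turn": 0,"grip": 1},{"tx": 0,"ty": -0.68,"tz": -0.135,"turn": 0,"grip": 1},{"tx": 0,"ty": -0.76,"tz": -0.135,"turn": 0,"grip": 1},{"tx": 0,"ty": -0.84,"tz": -0.135,"turn": 0,"grip": 1},{"tx": 0,"ty": -0.95,"tz": -0.135,"turn": 0,"grip": 1},{"tx": 0,"ty": -0.95,"tz": -0.135,"turn": 0,"grip": 1}]'

```text
clock: 15.9
position: [0.43, -0.1882, 0.1522]
ee_rot: [0.257, 2.352, 0.048]
force: [1.4, -0.1, -0.8]
width: 0.005
```

```bash
python3 st.py
```

```text
15.9 [ 0.43004717 -0.18822902  0.1521907 ] [ 1.44352677 -0.07195111 -0.82076332] [ 1.63  0.44 -1.27  2.56  2.87  0.3  -0.95]
[[-0.694  0.171  0.699]
 [ 0.199  0.979 -0.042]
 [-0.692  0.11  -0.714]]
```

drive_tool --increments '[{"tx": 0.03,"ty": 0.02,"tz": -0.06,"turn": 0,"grip": 1},{"tx": 0.05,"ty": 0.04,"tz": -0.13,"turn": 0,"grip": 1},{"tx": 0.0625,"ty": 0.05,"tz": -0.2,"turn": 0,"grip": 1},{"tx": 0.0625,"ty": 0.05,"tz": -0.255,"turn": 0,"grip": 1},{"tx": 0.0625,"ty": 0.05,"tz": -0.255,"turn": 0,"grip": 1}]'

```text
clock: 16.4
position: [0.4735, -0.1833, 0.0525]
ee_rot: [0.266, 2.365, 0.067]
force: [0.8, 0.3, 0.4]
width: 0.004
```

```bash
python3 st.py; python3 -c "
from h import *
cv2.imwrite('pics/s2.png',cv2.resize(get_image('side')[180:400,220:480,::-1],None,fx=3,fy=2.7,interpolation=cv2.INTER_CUBIC))"
```

```text
16.4 [ 0.4734548  -0.18327539  0.05249737] [0.79482323 0.27310601 0.43946516] [ 1.38  0.94 -1.27  2.57  2.46  0.78 -0.42]
[[-0.703  0.172  0.69 ]
 [ 0.211  0.977 -0.029]
 [-0.679  0.125 -0.723]]
```

View pics/s2.png

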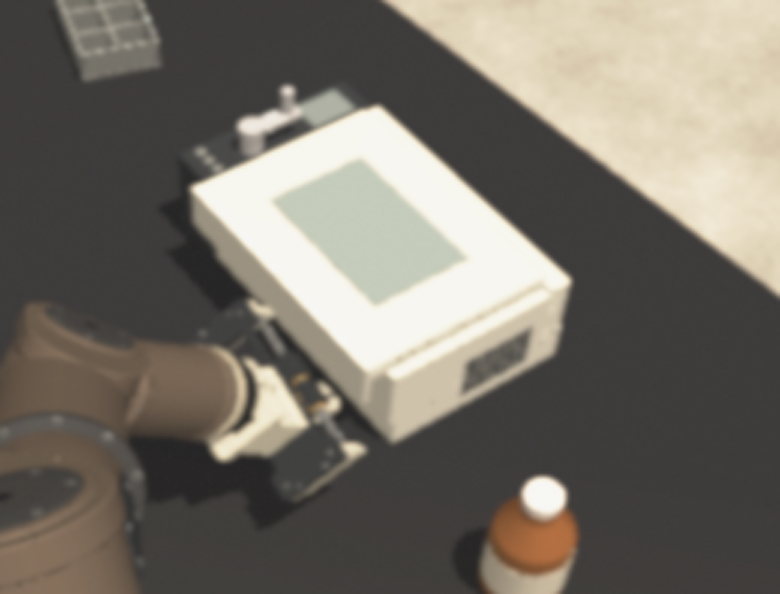

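The side picture shows the fingers low in front of the lid near its right end, the lid shut, and the lever pointing back off the lid. Next I'll check clearance between the gripper body and the skirt.

```bash
python3 - <<'E'
import cell
print([ (n,getattr(cell,n)) for n in dir(cell) if 'grip' in n.lower()])
from h import *
s=observe();H=[.5994,-.0888,-.0594];g=getattr(cell,'grip_point_offset',.015)
Rm=R.from_euler('z',-H[2]).as_matrix()@R.from_rotvec(s["ee_rot"]).as_matrix();d=s["position"]-[H[0],H[1],0];t=R.from_euler('z',-H[2]).apply(d)*1e3
print("tcp",t.round(1));print(Rm.round(3))
for y in(-19,19):print("tip up",(Rm@[-9.5,y,0]).round(1),"body up",(Rm@[-37.5,5*y,-(47+g*1e3)]).round(1))
E
```

```text
[('grip_point_offset', 0.0188)]
tcp [-120.4 -101.5   54.1]
[[-0.714  0.111  0.691]
 [ 0.165  0.986  0.012]
 [-0.68   0.123 -0.723]]
tip up [  4.7 -20.3   4.1] body up [ -29.3 -100.7   61.4]
tip up [ 8.9 17.2  8.8] body up [-8.1 86.7 84.7]
```

drive_tool --increments '[{"tx": 0,"ty": 0.01,"tz": -0.02,"turn": 0.06,"grip": 1},{"tx": 0,"ty": 0.026,"tz": -0.02,"turn": 0.107,"grip": 1},{"tx": 0.02,"ty": 0.026,"tz": -0.02,"turn": 0.107,"grip": 1},{"tx": 0.04,"ty": 0.026,"tz": -0.02,"turn": 0.107,"grip": 1},{"tx": 0.055,"ty": 0.026,"tz": -0.02,"turn": 0.107,"grip": 1},{"tx": 0.065,"ty": 0.026,"tz": -0.02,"turn": 0.107,"grip": 1},{"tx": 0.065,"ty": 0.026,"tz": -0.02,"turn": 0.107,"grip": 1}]'

```text
clock: 17.15
position: [0.5002, -0.1724, 0.0467]
ee_rot: [0.129, 2.377, 0.118]
force: [-0.4, 0.2, -0.6]
width: 0.004
```

```bash
cat > hs.py <<'E'
from h import *
s=observe();H=[.5994,-.0888,-.0594];g=18.8
Q=R.from_euler('z',-H[2]);Rm=Q.as_matrix()@R.from_rotvec(s["ee_rot"]).as_matrix();t=Q.apply(s["position"]-[H[0],H[1],0])*1e3
print(s["clock"],"tcp",t.round(1),"F",Q.apply(s["force"]).round(1),"q",s["joints"].round(2));print(Rm.round(3))
E
python3 hs.py
```

```text
17.15 tcp [-94.1 -89.3  46.7] F [-0.4  0.1 -0.6] q [ 1.36  0.95 -1.22  2.49  2.49  0.65 -0.32]
[[-0.727  0.     0.686]
 [ 0.084  0.992  0.089]
 [-0.681  0.122 -0.722]]
```

drive_tool --increments '[{"tx": 0,"ty": 0,"tz": 0.01,"turn": 0,"grip": 1},{"tx": 0,"ty": 0,"tz": 0.02,"turn": 0,"grip": 1},{"tx": 0,"ty": 0,"tz": 0.03,"turn": 0,"grip": 1},{"tx": 0,"ty": 0,"tz": 0.04,"turn": 0,"grip": 1},{"tx": 0,"ty": 0,"tz": 0.05,"turn": 0,"grip": 1},{"tx": 0,"ty": 0,"tz": 0.06,"turn": 0,"grip": 1}]'

```text
clock: 17.75
position: [0.498, -0.1719, 0.0695]
ee_rot: [0.13, 2.381, 0.119]
force: [-8.2, -0.6, -8.3]
width: 0.007
```

```bash
python3 hs.py
```

```text
17.75 tcp [-96.3 -89.   69.5] F [-8.1 -1.1 -8.3] q [ 1.38  0.86 -1.23  2.49  2.46  0.57 -0.35]
[[-0.73   0.001  0.683]
 [ 0.085  0.992  0.09 ]
 [-0.678  0.123 -0.725]]
```

drive_tool --increments '[{"tx": 0.003,"ty": 0,"tz": 0.012,"turn": 0,"grip": 1},{"tx": 0.004,"ty": 0,"tz": 0.022,"turn": 0,"grip": 1},{"tx": 0.004,"ty": 0,"tz": 0.032,"turn": 0,"grip": 1},{"tx": 0.004,"ty": 0,"tz": 0.042,"turn": 0,"grip": 1},{"tx": 0.004,"ty": 0,"tz": 0.052,"turn": 0,"grip": 1},{"tx": 0.004,"ty": 0,"tz": 0.052,"turn": 0,"grip": 1}]'

```text
clock: 18.35
position: [0.4964, -0.1717, 0.0887]
ee_rot: [0.131, 2.386, 0.119]
force: [-14.9, -1.8, -2.1]
width: 0.006
```

```bash
python3 hs.py;python3 -c "
from h import *
cv2.imwrite('pics/s3.png',cv2.resize(get_image('side')[180:400,220:480,::-1],None,fx=3,fy=2.7,interpolation=cv2.INTER_CUBIC))"
```

```text
18.35 tcp [-97.9 -88.9  88.7] F [-14.8  -2.6  -2.1] q [ 1.4   0.78 -1.24  2.48  2.44  0.49 -0.37]
[[-0.733  0.002  0.68 ]
 [ 0.085  0.992  0.089]
 [-0.674  0.124 -0.728]]
```

View pics/s3.png

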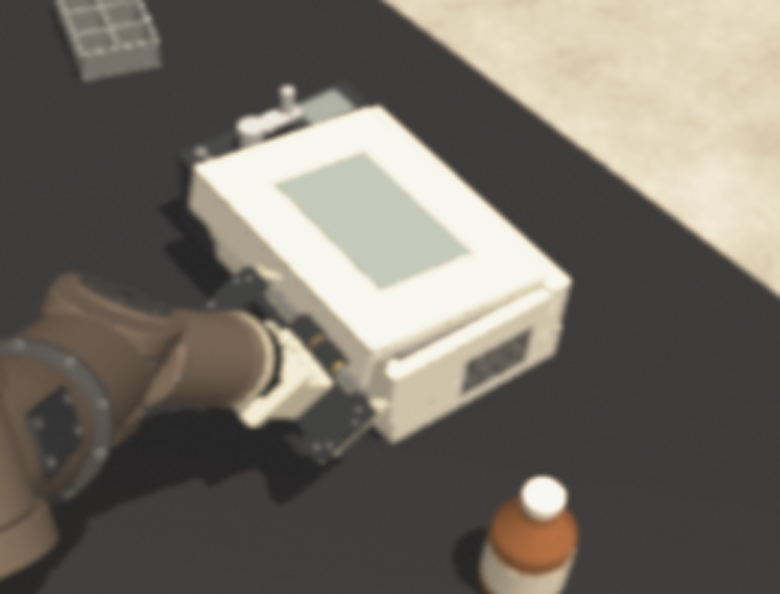

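The lid has opened a little: its front-left top corner is at crop (198,165) and front-right at (372,350). The lever is still off. The force is now mostly along -x, so part of the gripper is rubbing the skirt.

```bash
python3 - <<'E'
from h import *
H=[.5994,-.0888,-.0594]
for t in(0,.05,.1,.13,.16,.19,.22):
    P=[[95-205*np.cos(t)+20*np.sin(t),y,130+20*np.cos(t)+205*np.sin(t)] for y in(140,-140)]
    print(t,((proj("side",h2w(P,H))-[220,180])*[3,2.7]).round(0).tolist(),np.round(P[0],0))
E
```

```text
0 [[190.0, 185.0], [365.0, 368.0]] [-110.  140.  150.]
0.05 [[191.0, 179.0], [367.0, 361.0]] [-109.  140.  160.]
0.1 [[192.0, 172.0], [369.0, 354.0]] [-107.  140.  170.]
0.13 [[193.0, 167.0], [371.0, 350.0]] [-106.  140.  176.]
0.16 [[194.0, 163.0], [372.0, 346.0]] [-104.  140.  182.]
0.19 [[195.0, 158.0], [374.0, 341.0]] [-103.  140.  188.]
0.22 [[197.0, 154.0], [376.0, 337.0]] [-101.  140.  194.]
```

drive_tool --increments '[{"tx": -0.006,"ty": 0,"tz": 0.008,"turn": 0,"grip": 1},{"tx": -0.006,"ty": 0,"tz": 0.018,"turn": 0,"grip": 1},{"tx": -0.006,"ty": 0,"tz": 0.018,"turn": 0,"grip": 1}]'

```text
clock: 18.7
position: [0.4929, -0.1715, 0.0958]
ee_rot: [0.131, 2.387, 0.119]
force: [-8.0, -0.9, -3.0]
width: 0.003
```

```bash
python3 hs.py
```

```text
18.7 tcp [-101.4  -88.9   95.8] F [-8.  -1.4 -3. ] q [ 1.42  0.75 -1.24  2.48  2.44  0.46 -0.38]
[[-0.734  0.002  0.679]
 [ 0.085  0.992  0.089]
 [-0.673  0.123 -0.729]]
```

drive_tool --increments '[{"tx": 0,"ty": 0,"tz": -0.012,"turn": 0,"grip": 1},{"tx": 0.006,"ty": 0,"tz": -0.022,"turn": 0,"grip": 1},{"tx": 0.011,"ty": 0,"tz": -0.022,"turn": 0,"grip": 1},{"tx": 0.011,"ty": 0.01,"tz": -0.022,"turn": 0,"grip": 1},{"tx": 0.012,"ty": 0.025,"tz": -0.022,"turn": 0,"grip": 1},{"tx": 0.013,"ty": 0.04,"tz": -0.022,"turn": 0,"grip": 1},{"tx": 0.013,"ty": 0.05,"tz": -0.022,"turn": 0,"grip": 1},{"tx": 0.013,"ty": 0.05,"tz": -0.022,"turn": 0,"grip": 1}]'

```text
clock: 19.5
position: [0.4981, -0.1504, 0.0871]
ee_rot: [0.129, 2.388, 0.12]
force: [0.1, -0.8, -0.4]
width: 0.004
```

```bash
python3 hs.py
```

```text
19.5 tcp [-97.5 -67.5  87.1] F [ 0.1 -0.8 -0.4] q [ 1.34  0.77 -1.23  2.5   2.45  0.54 -0.44]
[[-0.735 -0.     0.679]
 [ 0.084  0.992  0.09 ]
 [-0.673  0.123 -0.729]]
```

drive_tool --increments '[{"tx": 0.001,"ty": 0.012,"tz": 0,"turn": 0,"grip": 1},{"tx": 0.002,"ty": 0.026,"tz": 0,"turn": 0,"grip": 1},{"tx": 0.003,"ty": 0.04,"tz": 0,"turn": 0,"grip": 1},{"tx": 0.003,"ty": 0.045,"tz": 0,"turn": 0,"grip": 1},{"tx": 0.003,"ty": 0.045,"tz": 0,"turn": 0,"grip": 1}]'

```text
clock: 20.0
position: [0.4993, -0.1318, 0.0871]
ee_rot: [0.127, 2.388, 0.12]
force: [-0.4, 0.2, 0.4]
width: 0.006
```

```bash
python3 hs.py|head -1
```

```text
20.0 tcp [-97.4 -48.9  87.1] F [-0.4  0.2  0.4] q [ 1.28  0.76 -1.24  2.52  2.45  0.59 -0.49]
```

drive_tool --increments '[{"tx": 0.001,"ty": 0.012,"tz": 0,"turn": 0,"grip": 1},{"tx": 0.002,"ty": 0.026,"tz": 0,"turn": 0,"grip": 1},{"tx": 0.003,"ty": 0.04,"tz": 0,"turn": 0,"grip": 1},{"tx": 0.003,"ty": 0.045,"tz": 0,"turn": 0,"grip": 1},{"tx": 0.003,"ty": 0.045,"tz": 0,"turn": 0,"grip": 1}]'

```text
clock: 20.5
position: [0.5005, -0.1132, 0.0872]
ee_rot: [0.126, 2.388, 0.121]
force: [-0.0, 0.0, 0.1]
width: 0.004
```

```bash
python3 hs.py|head -1
```

```text
20.5 tcp [-97.3 -30.2  87.2] F [-0.   0.   0.1] q [ 1.22  0.75 -1.24  2.54  2.44  0.64 -0.54]
```

drive_tool --increments '[{"tx": 0.001,"ty": 0.012,"tz": 0,"turn": 0,"grip": 1},{"tx": 0.002,"ty": 0.026,"tz": 0,"turn": 0,"grip": 1},{"tx": 0.003,"ty": 0.04,"tz": 0,"turn": 0,"grip": 1},{"tx": 0.003,"ty": 0.045,"tz": 0,"turn": 0,"grip": 1},{"tx": 0.003,"ty": 0.045,"tz": 0,"turn": 0,"grip": 1}]'

```text
clock: 21.0
position: [0.5017, -0.0945, 0.0872]
ee_rot: [0.125, 2.388, 0.121]
force: [0.8, -0.3, -0.6]
width: 0.005
```

```bash
python3 hs.py|head -1
```

```text
21.0 tcp [-97.2 -11.5  87.2] F [ 0.8 -0.2 -0.6] q [ 1.16  0.75 -1.24  2.56  2.42  0.69 -0.58]
```

drive_tool --increments '[{"tx": 0.001,"ty": 0.012,"tz": 0,"turn": 0,"grip": 1},{"tx": 0.002,"ty": 0.026,"tz": 0,"turn": 0,"grip": 1},{"tx": 0.003,"ty": 0.04,"tz": 0,"turn": 0,"grip": 1},{"tx": 0.003,"ty": 0.045,"tz": 0,"turn": 0,"grip": 1},{"tx": 0.003,"ty": 0.045,"tz": 0,"turn": 0,"grip": 1}]'

```text
clock: 21.5
position: [0.503, -0.0758, 0.0872]
ee_rot: [0.123, 2.388, 0.122]
force: [0.6, 0.6, 0.2]
width: 0.005
```

```bash
python3 hs.py
```

```text
21.5 tcp [-97.    7.2  87.2] F [0.6 0.6 0.2] q [ 1.09  0.75 -1.25  2.57  2.4   0.74 -0.62]
[[-0.735 -0.004  0.678]
 [ 0.08   0.992  0.093]
 [-0.673  0.123 -0.729]]
```

```bash
python3 - <<'E'
from sim import *
from h import observe,h2w
H=[.5994,-.0888,-.0594]
s=observe();q=s["joints"];Rm=R.from_rotvec(s["ee_rot"]).as_matrix()
W=lambda y,z,t:(*h2w([[-97,y,z]],H)[0],t)
for T in(0,-8,-16,8):
    print("turn",T);sim(q,[W(25,87,T),W(45,87,T),W(65,87,T),W(65,125,T)],Rm,6)
E
```

```text
turn 0
[ 0.504 -0.058  0.087  0.   ] [ 1.01  0.74 -1.26  2.56  2.35  0.78 -0.64] perr mm 0.0 rot deg 0.0 dq 0.01
[ 0.505 -0.038  0.087  0.   ] [ 0.94  0.74 -1.27  2.57  2.3   0.83 -0.67] perr mm 0.4 rot deg 0.1 dq 0.01
[ 0.506 -0.018  0.087  0.   ] [ 0.87  0.73 -1.27  2.57  2.27  0.87 -0.7 ] perr mm 1.4 rot deg 0.3 dq 0.01
[ 0.506 -0.018  0.125  0.   ] [ 0.93  0.56 -1.27  2.54  2.23  0.68 -0.72] perr mm 0.0 rot deg 0.0 dq 0.04
turn -8
[ 0.504 -0.058  0.087 -8.   ] [ 0.89  0.73 -1.27  2.57  2.21  0.93 -0.76] perr mm 2.1 rot deg 0.4 dq 0.04
[ 0.505 -0.038  0.087 -8.   ] [ 0.81  0.73 -1.27  2.57  2.17  0.98 -0.79] perr mm 2.6 rot deg 0.6 dq 0.01
[ 0.506 -0.018  0.087 -8.   ] [ 0.73  0.73 -1.27  2.57  2.13  1.02 -0.83] perr mm 2.6 rot deg 0.6 dq 0.01
[ 0.506 -0.018  0.125 -8.   ] [ 0.79  0.56 -1.27  2.55  2.09  0.84 -0.82] perr mm 0.0 rot deg 0.0 dq 0.04
turn -16
[  0.504  -0.058   0.087 -16.   ] [ 0.75  0.74 -1.27  2.57  2.08  1.09 -0.89] perr mm 1.4 rot deg 0.3 dq 0.06
[  0.505  -0.038   0.087 -16.   ] [ 0.67  0.74 -1.27  2.57  2.04  1.14 -0.93] perr mm 0.9 rot deg 0.2 dq 0.01
[  0.506  -0.018   0.087 -16.   ] [ 0.59  0.75 -1.27  2.57  2.01  1.18 -0.97] perr mm 0.0 rot deg 0.0 dq 0.01
[  0.506  -0.018   0.125 -16.   ] [ 0.66  0.57 -1.27  2.53  1.93  0.99 -0.91] perr mm 0.0 rot deg 0.0 dq 0.03
turn 8
[ 0.504 -0.058  0.087  8.   ] [ 1.13  0.74 -1.24  2.53  2.45  0.58 -0.51] perr mm 0.0 rot deg 0.0 dq 0.03
[ 0.505 -0.038  0.087  8.   ] [ 1.06  0.74 -1.25  2.54  2.42  0.64 -0.55] perr mm 0.0 rot deg 0.0 dq 0.01
[ 0.506 -0.018  0.087  8.   ] [ 0.99  0.74 -1.26  2.55  2.39  0.7  -0.58] perr mm 0.0 rot deg 0.0 dq 0.01
[ 0.506 -0.018  0.125  8.   ] [ 1.05  0.58 -1.27  2.52  2.36  0.52 -0.61] perr mm 0.0 rot deg 0.0 dq 0.03
```

drive_tool --increments '[{"tx": 0.001,"ty": 0.012,"tz": 0,"turn": 0,"grip": 1},{"tx": 0.002,"ty": 0.026,"tz": 0,"turn": 0,"grip": 1},{"tx": 0.003,"ty": 0.04,"tz": 0,"turn": 0,"grip": 1},{"tx": 0.003,"ty": 0.045,"tz": 0,"turn": 0,"grip": 1},{"tx": 0.003,"ty": 0.045,"tz": 0,"turn": 0,"grip": 1}]'

```text
clock: 22.0
position: [0.5068, -0.0583, 0.0879]
ee_rot: [0.122, 2.392, 0.123]
force: [-1.7, 0.4, -2.7]
width: 0.008
```

```bash
python3 hs.py
```

```text
22.0 tcp [-94.3  25.   87.9] F [-1.7  0.3 -2.7] q [ 1.04  0.75 -1.27  2.57  2.35  0.78 -0.62]
[[-0.738 -0.006  0.675]
 [ 0.079  0.992  0.095]
 [-0.671  0.123 -0.732]]
```

drive_tool --increments '[{"tx": -0.006,"ty": 0.0,"tz": -0.002,"turn": 0.06,"grip": 1},{"tx": -0.006,"ty": 0.012,"tz": -0.003,"turn": 0.08,"grip": 1},{"tx": -0.005,"ty": 0.026,"tz": -0.003,"turn": 0.08,"grip": 1},{"tx": -0.004,"ty": 0.04,"tz": -0.003,"turn": 0.08,"grip": 1},{"tx": -0.004,"ty": 0.045,"tz": -0.003,"turn": 0.08,"grip": 1},{"tx": -0.004,"ty": 0.045,"tz": -0.003,"turn": 0.08,"grip": 1}]'

```text
clock: 22.6
position: [0.5033, -0.0406, 0.0856]
ee_rot: [0.023, 2.401, 0.162]
force: [-8.5, -2.6, 1.3]
width: 0.005
```

```bash
python3 hs.py
```

```text
22.6 tcp [-98.7  42.4  85.6] F [-8.4 -3.1  1.3] q [ 1.04  0.75 -1.26  2.57  2.39  0.72 -0.58]
[[-0.744 -0.087  0.663]
 [ 0.018  0.989  0.15 ]
 [-0.668  0.123 -0.734]]
```

The 5° turn brought the right corner of the gripper body against the skirt, so I'll undo it.

drive_tool --increments '[{"tx": -0.008,"ty": -0.005,"tz": 0,"turn": -0.04,"grip": 1},{"tx": -0.008,"ty": -0.01,"tz": 0,"turn": -0.085,"grip": 1},{"tx": -0.004,"ty": -0.01,"tz": 0,"turn": -0.085,"grip": 1},{"tx": -0.004,"ty": -0.01,"tz": 0,"turn": -0.085,"grip": 1}]'

```text
clock: 23.0
position: [0.507, -0.0459, 0.0871]
ee_rot: [0.128, 2.402, 0.122]
force: [-6.0, -1.5, -1.4]
width: 0.004
```

```bash
python3 hs.py
```

```text
23.0 tcp [-94.8  37.3  87.1] F [-5.9 -1.8 -1.4] q [ 0.99  0.74 -1.27  2.57  2.31  0.8  -0.64]
[[-0.744 -0.     0.668]
 [ 0.083  0.992  0.092]
 [-0.663  0.124 -0.739]]
```

drive_tool --increments '[{"tx": -0.004,"ty": 0.01,"tz": 0,"turn": 0,"grip": 1},{"tx": -0.004,"ty": 0.02,"tz": 0,"turn": 0,"grip": 1},{"tx": -0.004,"ty": 0.03,"tz": 0,"turn": 0,"grip": 1},{"tx": -0.004,"ty": 0.03,"tz": 0,"turn": 0,"grip": 1}]'

```text
clock: 23.4
position: [0.5074, -0.0359, 0.0871]
ee_rot: [0.132, 2.408, 0.12]
force: [-7.3, -6.8, -4.4]
width: 0.001
```

```bash
python3 hs.py
```

```text
23.4 tcp [-95.   47.3  87.1] F [-6.9 -7.2 -4.4] q [ 0.95  0.73 -1.26  2.57  2.29  0.81 -0.66]
[[-0.748  0.003  0.664]
 [ 0.084  0.992  0.09 ]
 [-0.658  0.123 -0.743]]
```

drive_tool --increments '[{"tx": -0.004,"ty": 0.01,"tz": 0,"turn": 0,"grip": 1},{"tx": -0.004,"ty": 0.02,"tz": 0,"turn": 0,"grip": 1},{"tx": -0.004,"ty": 0.02,"tz": 0,"turn": 0,"grip": 1},{"tx": -0.004,"ty": 0.02,"tz": 0,"turn": 0,"grip": 1}]'

```text
clock: 23.8
position: [0.5075, -0.0302, 0.0871]
ee_rot: [0.135, 2.411, 0.116]
force: [-3.8, -7.4, -3.5]
width: 0.005
```

```bash
python3 hs.py
```

```text
23.8 tcp [-95.2  53.   87.1] F [-3.4 -7.7 -3.5] q [ 0.92  0.73 -1.26  2.57  2.27  0.83 -0.67]
[[-0.75   0.007  0.661]
 [ 0.085  0.993  0.086]
 [-0.656  0.121 -0.745]]
```

drive_tool --increments '[{"tx": -0.004,"ty": 0.008,"tz": 0,"turn": 0,"grip": 1},{"tx": -0.004,"ty": 0.012,"tz": 0,"turn": 0,"grip": 1},{"tx": -0.004,"ty": 0.012,"tz": 0,"turn": 0,"grip": 1}]'

```text
clock: 24.1
position: [0.5074, -0.0282, 0.0871]
ee_rot: [0.14, 2.414, 0.111]
force: [-3.8, -9.3, -2.4]
width: 0.005
```

drive_tool --increments '[{"tx": -0.004,"ty": 0.008,"tz": 0,"turn": 0,"grip": 1},{"tx": -0.004,"ty": 0.012,"tz": 0,"turn": 0,"grip": 1},{"tx": -0.004,"ty": 0.012,"tz": 0,"turn": 0,"grip": 1}]'

```text
clock: 24.4
position: [0.5074, -0.0263, 0.0871]
ee_rot: [0.146, 2.416, 0.105]
force: [-3.1, -10.1, -1.9]
width: 0.007
```

```bash
python3 hs.py
```

```text
24.4 tcp [-95.6  56.9  87.1] F [ -2.5 -10.2  -1.9] q [ 0.89  0.72 -1.26  2.57  2.24  0.84 -0.68]
[[-0.753  0.018  0.658]
 [ 0.089  0.993  0.075]
 [-0.652  0.115 -0.749]]
```

drive_tool --increments '[{"tx": -0.004,"ty": -0.004,"tz": -0.006,"turn": 0,"grip": 1},{"tx": -0.004,"ty": -0.004,"tz": -0.006,"turn": 0,"grip": 1},{"tx": -0.004,"ty": -0.004,"tz": -0.006,"turn": 0,"grip": 1}]'

```text
clock: 24.7
position: [0.5076, -0.0292, 0.0854]
ee_rot: [0.148, 2.416, 0.103]
force: [-1.8, -5.4, 0.9]
width: 0.009
```

```bash
python3 hs.py;python3 -c "
from h import *
cv2.imwrite('pics/s4.png',cv2.resize(get_image('side')[180:400,220:480,::-1],None,fx=3,fy=2.7,interpolation=cv2.INTER_CUBIC))"
```

```text
24.7 tcp [-95.2  54.   85.4] F [-1.5 -5.5  0.9] q [ 0.9   0.73 -1.27  2.57  2.24  0.85 -0.68]
[[-0.753  0.02   0.658]
 [ 0.09   0.993  0.073]
 [-0.652  0.114 -0.75 ]]
```

View pics/s4.png

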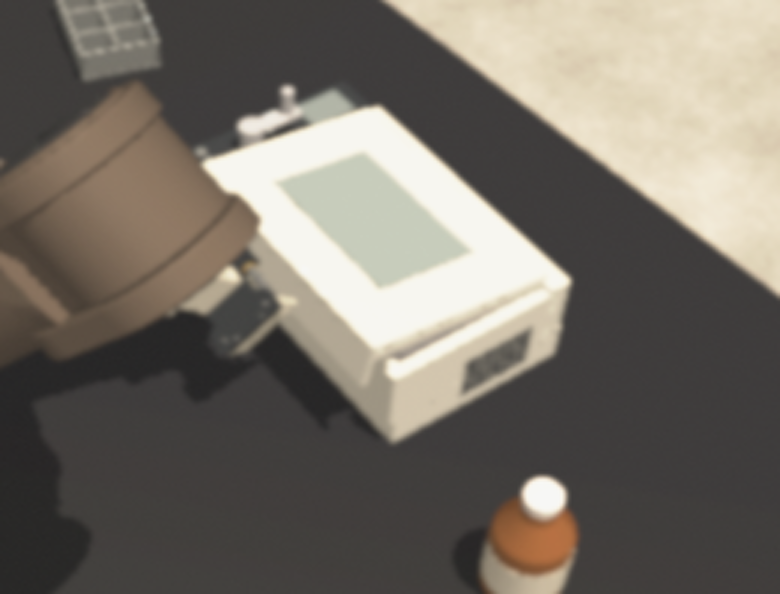

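The lid is still slightly open, at about 0.16 rad, and the lever is off. With little contact elsewhere Fy is about -5.5 N, which fits the tab's spring at roughly 11 mm or more. I'll push on while watching for the hard stop.

drive_tool --increments '[{"tx": -0.004,"ty": 0.01,"tz": 0,"turn": 0,"grip": 1},{"tx": -0.004,"ty": 0.02,"tz": 0,"turn": 0,"grip": 1},{"tx": -0.004,"ty": 0.025,"tz": 0,"turn": 0,"grip": 1},{"tx": -0.004,"ty": 0.025,"tz": 0,"turn": 0,"grip": 1}]'

```text
clock: 25.15
position: [0.5079, -0.0209, 0.0857]
ee_rot: [0.151, 2.418, 0.099]
force: [-0.2, -6.7, -3.4]
width: 0.004
```

```bash
python3 hs.py
```

```text
25.15 tcp [-95.4  62.3  85.7] F [ 0.2 -6.7 -3.4] q [ 0.87  0.72 -1.26  2.57  2.22  0.87 -0.69]
[[-0.754  0.023  0.656]
 [ 0.091  0.993  0.07 ]
 [-0.65   0.112 -0.751]]
```

Fy is 6.7 N after 8 mm of smooth travel, so the tab is pushed about 19 mm and is centred near y = 68. I'll lift while holding it there.

drive_tool --increments '[{"tx": -0.002,"ty": 0.005,"tz": 0.01,"turn": 0,"grip": 1},{"tx": -0.002,"ty": 0.005,"tz": 0.02,"turn": 0,"grip": 1},{"tx": -0.002,"ty": 0.005,"tz": 0.03,"turn": 0,"grip": 1},{"tx": -0.002,"ty": 0.005,"tz": 0.04,"turn": 0,"grip": 1},{"tx": -0.002,"ty": 0.005,"tz": 0.045,"turn": 0,"grip": 1}]'

```text
clock: 25.65
position: [0.5054, -0.0208, 0.1023]
ee_rot: [0.155, 2.422, 0.096]
force: [-2.5, -6.4, -10.9]
width: 0.008
```

```bash
python3 hs.py
```

```text
25.65 tcp [-97.9  62.3 102.3] F [ -2.1  -6.6 -10.9] q [ 0.89  0.64 -1.26  2.56  2.19  0.78 -0.7 ]
[[-0.756  0.027  0.654]
 [ 0.093  0.993  0.066]
 [-0.648  0.111 -0.754]]
```

drive_tool --increments '[{"tx": 0.002,"ty": 0.005,"tz": 0.012,"turn": 0,"grip": 1},{"tx": 0.002,"ty": 0.005,"tz": 0.022,"turn": 0,"grip": 1},{"tx": 0.002,"ty": 0.005,"tz": 0.034,"turn": 0,"grip": 1},{"tx": 0.002,"ty": 0.005,"tz": 0.046,"turn": 0,"grip": 1},{"tx": 0.002,"ty": 0.005,"tz": 0.058,"turn": 0,"grip": 1},{"tx": 0.002,"ty": 0.005,"tz": 0.065,"turn": 0,"grip": 1}]'

```text
clock: 26.25
position: [0.5045, -0.0204, 0.1272]
ee_rot: [0.158, 2.424, 0.093]
force: [-4.8, -5.6, -6.1]
width: 0.007
```

```bash
python3 hs.py
```

```text
26.25 tcp [-98.8  62.7 127.2] F [-4.5 -5.9 -6.1] q [ 0.93  0.52 -1.26  2.53  2.14  0.64 -0.68]
[[-0.758  0.03   0.652]
 [ 0.094  0.994  0.063]
 [-0.646  0.109 -0.756]]
```

The lid is past the catch at about 0.34 rad. I'll keep raising it along its arc.

drive_tool --increments '[{"tx": 0.002,"ty": 0.003,"tz": 0.015,"turn": 0,"grip": 1},{"tx": 0.0055,"ty": 0.002,"tz": 0.031,"turn": 0,"grip": 1},{"tx": 0.012,"ty": 0,"tz": 0.055,"turn": 0,"grip": 1},{"tx": 0.019,"ty": 0,"tz": 0.08,"turn": 0,"grip": 1},{"tx": 0.028,"ty": 0,"tz": 0.105,"turn": 0,"grip": 1},{"tx": 0.037,"ty": 0,"tz": 0.13,"turn": 0,"grip": 1},{"tx": 0.048,"ty": 0,"tz": 0.153,"turn": 0,"grip": 1},{"tx": 0.06,"ty": 0,"tz": 0.1765,"turn": 0,"grip": 1}]'

```text
clock: 27.05
position: [0.5263, -0.0205, 0.1966]
ee_rot: [0.157, 2.428, 0.092]
force: [-8.3, -4.1, -2.7]
width: 0.003
```

```bash
python3 hs.py
```

```text
27.05 tcp [-77.   63.9 196.6] F [-8.1 -4.6 -2.7] q [ 1.    0.24 -1.18  2.4   1.89  0.27 -0.45]
[[-0.76   0.03   0.649]
 [ 0.093  0.994  0.063]
 [-0.643  0.108 -0.758]]
```

```bash
python3 - <<'E'
from sim import *
from h import observe
s=observe();q=s["joints"];Rm=R.from_rotvec(s["ee_rot"]).as_matrix();p=s["position"]
for T in(0,15,-15):
  print(T);sim(q,[(*(p+[a/1e3,-.06*a/1e3,b/1e3]),T) for a,b in((11,18),(24,34.5),(38,50),(54,63))],Rm,4)
E
```

```text
0
[ 0.537 -0.021  0.215  0.   ] [ 0.93  0.17 -1.08  2.34  1.6   0.18 -0.17] perr mm 0.1 rot deg 0.0 dq 0.1
[ 0.55  -0.022  0.231  0.   ] [ 0.98  0.17 -1.13  2.29  1.3   0.19  0.14] perr mm 0.1 rot deg 0.0 dq 0.07
[ 0.564 -0.023  0.247  0.   ] [ 1.07  0.2  -1.23  2.24  1.14  0.24  0.32] perr mm 0.0 rot deg 0.0 dq 0.03
[ 0.58  -0.024  0.26   0.   ] [ 1.09  0.23 -1.27  2.19  1.06  0.29  0.41] perr mm 0.0 rot deg 0.0 dq 0.03
15
[ 0.537 -0.021  0.215 15.   ] [ 1.22  0.32 -1.27  2.28  0.73  0.12  1.07] perr mm 3.9 rot deg 1.1 dq 0.79
[ 0.55  -0.022  0.231 15.   ] [ 1.24  0.29 -1.27  2.26  0.29  0.12  1.51] perr mm 0.1 rot deg 0.0 dq 0.05
[ 0.564 -0.023  0.247 15.   ] [ 1.24  0.29 -1.27  2.21  0.2   0.17  1.59] perr mm 0.0 rot deg 0.0 dq 0.01
[ 0.58  -0.024  0.26  15.   ] [ 1.21  0.29 -1.26  2.16  0.2   0.21  1.59] perr mm 0.0 rot deg 0.0 dq 0.01
-15
[  0.537  -0.021   0.215 -15.   ] [ 0.79  0.22 -1.17  2.33  1.49  0.54 -0.41] perr mm 0.0 rot deg 0.0 dq 0.08
[  0.55   -0.022   0.231 -15.   ] [ 0.82  0.21 -1.18  2.28  1.4   0.53 -0.3 ] perr mm 0.0 rot deg 0.0 dq 0.03
[  0.564  -0.023   0.247 -15.   ] [ 0.84  0.21 -1.19  2.23  1.31  0.53 -0.19] perr mm 0.0 rot deg 0.0 dq 0.03
[  0.58   -0.024   0.26  -15.   ] [ 0.85  0.22 -1.2   2.18  1.26  0.56 -0.11] perr mm 0.0 rot deg 0.0 dq 0.02
```

drive_tool --increments '[{"tx": 0.013,"ty": -0.001,"tz": 0.023,"turn": -0.03,"grip": 1},{"tx": 0.0275,"ty": -0.002,"tz": 0.045,"turn": -0.06,"grip": 1},{"tx": 0.044,"ty": -0.003,"tz": 0.066,"turn": -0.09,"grip": 1},{"tx": 0.06,"ty": -0.004,"tz": 0.086,"turn": -0.12,"grip": 1},{"tx": 0.077,"ty": -0.005,"tz": 0.106,"turn": -0.12,"grip": 1},{"tx": 0.095,"ty": -0.006,"tz": 0.125,"turn": -0.12,"grip": 1},{"tx": 0.115,"ty": -0.007,"tz": 0.142,"turn": -0.12,"grip": 1},{"tx": 0.135,"ty": -0.008,"tz": 0.158,"turn": -0.12,"grip": 1}]'

```text
clock: 27.85
position: [0.5794, -0.0234, 0.2592]
ee_rot: [0.308, 2.413, 0.033]
force: [-6.1, -1.0, -0.1]
width: 0.003
```

```bash
python3 hs.py;python3 -c "
from h import *
cv2.imwrite('pics/s5.png',cv2.resize(get_image('side')[130:380,200:500,::-1],None,fx=2.4,fy=2.4,interpolation=cv2.INTER_CUBIC))"
```

```text
27.85 tcp [-23.9  64.1 259.2] F [-6.  -1.3 -0.1] q [ 0.9   0.17 -1.12  2.22  1.17  0.35  0.12]
[[-0.744  0.154  0.651]
 [ 0.186  0.982 -0.02 ]
 [-0.642  0.106 -0.759]]
```

View pics/s5.png

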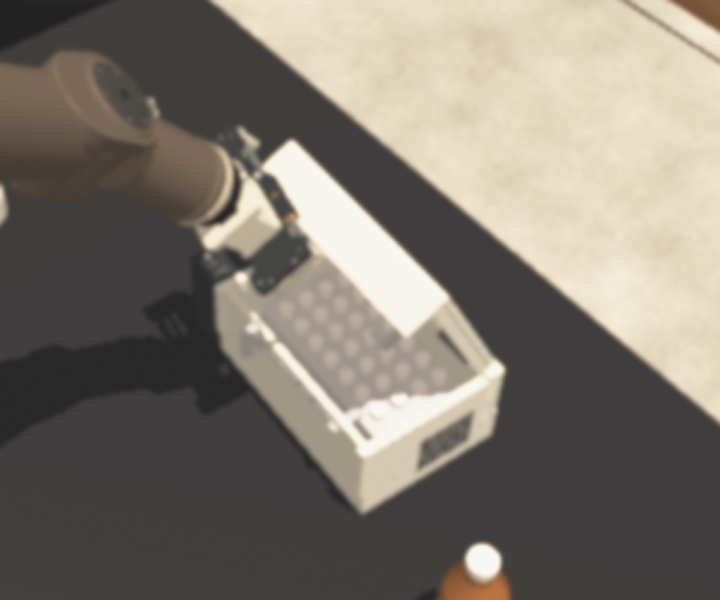

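The lid stands well open and the well is exposed. The tab shows at about (253,325) on the front wall. Now I'll back away.

drive_tool --increments '[{"tx": -0.02,"ty": 0,"tz": -0.01,"turn": 0,"grip": 1},{"tx": -0.06,"ty": 0,"tz": -0.01,"turn": 0,"grip": 1},{"tx": -0.12,"ty": 0,"tz": 0,"turn": 0,"grip": 1},{"tx": -0.2,"ty": 0,"tz": 0.05,"turn": 0,"grip": 1},{"tx": -0.28,"ty": 0,"tz": 0.1,"turn": 0,"grip": 1},{"tx": -0.35,"ty": 0,"tz": 0.2,"turn": 0,"grip": 1},{"tx": -0.35,"ty": 0,"tz": 0.3,"turn": 0,"grip": 1},{"tx": -0.35,"ty": 0,"tz": 0.3,"turn": 0,"grip": 1},{"tx": -0.35,"ty": 0,"tz": 0.3,"turn": 0,"grip": 1}]'

```text
clock: 28.8
position: [0.4408, -0.0237, 0.3758]
ee_rot: [0.308, 2.413, 0.038]
force: [1.3, -0.4, -0.3]
width: 0.006
```

```bash
python3 hs.py;python3 - <<'E'
from h import *
H=[.5994,-.0888,-.0594]
im=get_image('top')[:,:,::-1]
cv2.imwrite('pics/t5.png',cv2.resize(im[130:330,100:540],None,fx=1.8,fy=1.8,interpolation=cv2.INTER_CUBIC))
for t in(.8,.9,1.,1.1,1.2):
    P=[[95-205*np.cos(t)+20*np.sin(t),y,130+20*np.cos(t)+205*np.sin(t)] for y in(140,-140)]
    print(t,((proj("top",h2w(P,H))-[100,130])*1.8).round(0).tolist())
for a in(1.2,1.3,1.4,1.5):print(a,((proj("top",h2w([[-20+42*np.sin(a),172-42*np.cos(a),195]],H))-[100,130])*1.8).round(0))
E
```

```text
28.8 tcp [-162.2   55.6  375.8] F [ 1.3 -0.3 -0.3] q [ 0.43 -0.38 -0.41  2.25 -0.17  0.54  1.42]
[[-0.743  0.153  0.651]
 [ 0.187  0.982 -0.017]
 [-0.642  0.109 -0.758]]
0.8 [[356.0, 185.0], [619.0, 194.0]]
0.9 [[356.0, 168.0], [622.0, 177.0]]
1.0 [[356.0, 150.0], [625.0, 159.0]]
1.1 [[357.0, 131.0], [628.0, 140.0]]
1.2 [[357.0, 111.0], [630.0, 121.0]]
1.2 [[346. 146.]]
1.3 [[342. 145.]]
1.4 [[339. 144.]]
1.5 [[335. 144.]]
```

View pics/t5.png

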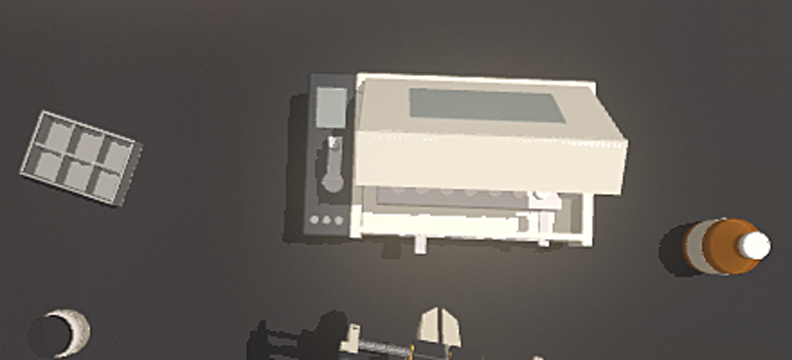

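The lid is at about 1.09 rad: its front top edge runs from (357,131) to (628,141). The post at (335,143) puts the latch at about 1.5 rad. The tray, jar and bottle haven't moved, and the hand is clear.

```bash
python3 -c "
from cell import *
s=observe();print(s['clock'],s['force'],abs(s['dq']).max());print(sign_off())"
```

```text
28.85 [-0.76115413 -0.47454189  6.68051063] 0.2644420066649243
the job is handed in; nothing more can be done
None
```

The heater lid is standing open by itself at about 1.1 rad and the job is handed in. There is no verdict back yet.

**What I did**
- **Latch:** I swung the lever off the lid to about 1.5 rad.
- **Tilt:** The drive has no tilt axis, so I got the 45° tilt by pressing the arm against its reach limits. I then changed the wrist to another configuration so the fingers could come in low under the lip.
- **Catch:** I raised the lid to about 0.17 rad, then felt along under the lip and found the tab near heater y = 68 mm. I pushed it about 19 mm to the left and held it there while raising the lid to about 0.34 rad, past the catch.
- **Finish:** I raised the lid the rest of the way and backed off.

**Last checks**
- **Lid and lever:** The top picture after backing off shows the lid at about 1.09 rad and the lever at about 1.5 rad.
- **Other items:** The bottle, jar and tray look unmoved.
- **Time:** It took 28.9 s of the 72 s allowed.

**What did not go cleanly**
- **Skirt contact:** The gripper body appears to have rubbed the lid's skirt during the sweep, at about 8 N. The largest force I read was about 15 N, during the first lift, but I only read forces at the end of each move.
- **Tab push:** The 19 mm is worked out from the spring force. I could not see the tab while pushing it.
- **Arm still moving at hand-in:** The last reading showed one joint at 0.26 rad/s and a 6.7 N vertical force, about 0.05 s after a reading near zero. The hand was well clear, so I think it was the arm settling, but I did not wait to confirm it.

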